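Weight down two glued leather pieces

TASK

Two freshly glued leather pieces must be pressed while they dry. On the rectangular piece lay the rectangular wooden press board, lined up with the leather, and on it the rectangular steel weight, lined up the same way; on the round piece lay the round wooden disc, then the large steel cylinder upright, then the small steel cylinder upright on top. Centre each thing on what is under it, and leave the cup of rivets standing where it is.

Things in the scene. Friction and masses are not known exactly. Their poses are not given: they have to be found in the camera images.
- leather_rect (a point): Rectangular tan leather piece, 66 x 100 mm and 4 mm thick, glued down in the middle of a fixed white plastic cutting board (100 x 130 x 8 mm) lying on the table. The point is the centre of the leather's top face, 12 mm above the table; y along the leather's long side, z up. Neither leather nor board can move.
- leather_round (a point): Round tan leather piece, diameter 76 mm and 4 mm thick, glued down in the middle of a second, equal fixed white cutting board. The point is the centre of the leather's top face, 12 mm above the table; z up.
- press_rect_c (a point): Loose rectangular wooden press board with a cork band near its foot, 56 (x) x 90 (y) x 24 (z) mm, about 110 g, lying flat. The point is its centre, half-way up; y along its long side, z up.
- press_round_c (a point): Loose round wooden press disc with a cork band near its foot, diameter 64 mm, 24 mm high, about 80 g, lying flat. The point is its centre, half-way up; z up.
- weight_block_c (a point): Loose rectangular steel weight, 40 (x) x 64 (y) x 32 (z) mm, about 620 g. The point is its centre, half-way up; y along its long side, z up.
- weight_large_c (a point): Loose large steel cylinder weight standing upright, diameter 50 mm, 36 mm high, about 540 g. The point is its centre, half-way up; z up.
- weight_small_c (a point): Loose small steel cylinder weight standing upright, diameter 32 mm, 28 mm high, about 170 g. The point is its centre, half-way up; z up.
- rivet_cup_c (a point): Clear plastic cup with steel rivets in it, 60 mm at the rim, 60 mm high, loose, standing between the two cutting boards; not to be disturbed. The point is its centre, half-way up.
Mind the look-alikes: they are no part of the job. Leave any purple look-alike of the part that bears press_rect_c alone.

How it is judged:
At the end, for the whole second after the job is handed in: Each press board lies on its leather within 12 mm, the steel block on the rectangular board within 12 mm, the large cylinder on the disc and the small one on it within 10 mm; board within 0.26 rad of the leather, block within 0.30 rad of the board; all level, released and at rest (horizontal distance between press_rect_c and leather_rect below 0.012 m and height (world z) of press_rect_c between 0.019 and 0.029 m and angle between each of press_rect_c, weight_block_c, press_round_c, weight_large_c, weight_small_c's own z axis and vertical below 0.1 rad and linear speed of each of press_rect, weight_block, press_round, weight_large, weight_small below 0.02 m/s and angle between the y axis of press_rect_c and the y axis of leather_rect, either way round below 0.26 rad and horizontal distance between weight_block_c and press_rect_c below 0.012 m and height (world z) of weight_block_c between 0.047 and 0.057 m and angle between the y axis of weight_block_c and the y axis of press_rect_c, either way round below 0.3 rad and horizontal distance between press_round_c and leather_round below 0.012 m and height (world z) of press_round_c between 0.019 and 0.029 m and horizontal distance between weight_large_c and press_round_c below 0.01 m and height (world z) of weight_large_c between 0.049 and 0.059 m and horizontal distance between weight_small_c and weight_large_c below 0.01 m and height (world z) of weight_small_c between 0.081 and 0.091 m); the robot touches nothing.
It fails at once if the cup of rivets is pushed more than 30 mm or tipped over (distance of rivet_cup_c from where it was at the start of the episode above 0.03 m or angle between rivet_cup_c's own z axis and vertical above 0.6 rad).
It also fails if it takes over 128 s, if anything falls off the work surface, if the arm or the gripper's body presses on something with over 40 N, if the wrist force passes 120 N, or if a joint passes its speed limit or range.

ROBOT

A 6-joint arm with a two-finger parallel gripper is mounted at the origin on the work surface. World frame = base frame: x ahead of the robot, y to its left, z up, the work surface at z = 0. Lengths are in m, angles in rad, forces in N, time in s.
With the tool pointing down it reaches from about 0.425 to 0.95 m from the base axis. Payload 3.5 kg.
Tool frame: the origin (TCP) lies at the very end of the fingers, on their centre line; the grasp point (between the pads) lies 19 mm behind it; z points along the fingers, y is the line along which they close (so a half turn about z gives the same grasp; the last joint's range is limited). The gripper opens to 85 mm and grips with 20 to 120 N. Pads are 22 mm wide; open, the fingers measure 114 mm over their backs; the gripper's body (76 mm by 85 mm) begins 54 mm behind the grasp point. The pads swing forward as they close: fully open they stand 13 mm farther back than shut.
Start: joints at [-1.496, 0.286, 1.577, -0, 1.279, -0.15], TCP at [0.15, -0.658, 0.231] pointing down, gripper open.
Joint ranges: [-2.77, 2.77], [-0.9, 2.22], [0.21, 2.48], [-1.53, 4.67], [0.24, 2.81], [-2.84, 2.84]. Speed limits (rad/s): [2.79, 2.79, 3.14, 3.14, 3.14, 3.14].

INTERFACE

Orientations are given as a unit quaternion [x, y, z, w].
In Python, from plant import ctrl, optics, sign_off gives the robot as it stands.
- The arm moves only by the shell command python3 -m creep 'ROWS' [FORCE]. ROWS is JSON, a list of rows, each an object of numbers: "x", "y", "z": the shift along the tool's x, y, z in mm; "rx", "ry", "rz": the turn, a rotation vector about the tool's x, y, z in degrees; "grip": the opening, from 0 (shut) to 1 (fully open). In form: [{"x": .., "y": .., "z": .., "rx": .., "ry": .., "rz": .., "grip": ..}, ...]. A call has exactly 10 rows; each row shifts and turns the commanded pose from where the row before left it, along the tool's axes as they then stand; what a row does not reach is not made up. A row lasts 1/12 s, in which the tool goes at most 41.7 mm and 7.16 degrees, less where a joint would pass 70% of its speed; a pose out of reach is approached as far as the arm can. A call with a gripper value outside its range is refused whole. The fingers move at their own pace and stop on an object; FORCE is the grip in N (left out, the last holds). Time passes only in rows, so rows that do not move let the fingers close, or fill a call up. It gives the time, the measured TCP pose, the force, the opening and the grip force at its end, in the units of the state.
- ctrl.get_state(): the state, without advancing time (a new reading comes with each control period).
- optics.read_camera(name): name is "scene" or "top" or "wrist"; returns a dict with "color" (420x560x3 uint8, blue, green, red), "K" (3x3 intrinsics, pixels), "R" (3x3) and "t" (3): a world point X has camera coordinates R X + t. Camera axes: x right, y down, z forward; pixel columns grow to the right and rows downward; lengths in m; the calibration is good to about 2 mm. A picture is of the moment at which its call begins. There is no depth.
- sign_off(): hands the job in; it is judged then, once.
The state is a dict: "time": time; "qpos": joint angles; "dq": joint speeds; "joint_efforts": joint torques, N m; "eef_pos": TCP position; "tcp_rot": TCP orientation; "contact_force": force on the tool from outside, world axes, zero at the start; "wrist_torque": the same for the moment, N m; "opening": opening from 0.0 (shut) to 1.0 (fully open); "finger_force": force on a finger pad.
Only numpy, scipy, OpenCV 4.12 (cv2) and the standard library are available. Lean on these libraries where they do the work, as an engineer would, in place of code of your own. Each camera call takes 0.05 s, during which the arm holds its last target. There are 200 camera calls.

## Working session

There is one attempt and no reset: what is moved stays moved. The work goes in short steps, Python scripts to look and compute and a shell command to move; the robot and the scene stay as the last step left them, time stands still between calls to the robot, and variables do not carry over. Pictures are saved under pics/ and viewed, at most 14 in all, crops included, and the job is handed in when it is done.

```bash
ls; mkdir -p pics
python3 - <<'E'
from plant import ctrl, optics
import cv2
for n in ("top","scene"):
    c=optics.read_camera(n); cv2.imwrite(f"pics/{n}0.png",c["color"]); print(n,c["K"].tolist(),c["R"].round(4).tolist(),c["t"].tolist())
print(ctrl.get_state())
E
```

```text
pics
top [[436.93861135931724, 0.0, 287.351706597421], [0.0, 436.93861135931724, 209.12728015731034], [0.0, 0.0, 1.0]] [[0.0291, -0.9993, -0.0224], [-0.9966, -0.0273, -0.0775], [0.0768, 0.0246, -0.9967]] [6.011170432332259e-05, 0.5499059310180596, 1.0774389454801598]
scene [[390.77272479968536, 0.0, 277.3129906868344], [0.0, 390.77272479968536, 201.61790748377905], [0.0, 0.0, 1.0]] [[-0.6661, 0.7458, 0.0078], [0.4616, 0.4204, -0.7811], [-0.5858, -0.5167, -0.6243]] [0.3687190948998565, -0.20857502043472004, 1.371337585642368]
{'time': 0.1, 'qpos': array([-1.49600408e+00,  2.87139693e-01,  1.57804257e+00, -3.05064526e-05,
        1.27861598e+00, -1.50039107e-01]), 'dq': array([-0.00038647, -0.00151542, -0.00162859, -0.00066209,  0.00036586,
       -0.00153656]), 'joint_efforts': array([ 1.05577263e-03, -4.07299626e+01, -2.93699259e+01, -1.28050665e-04,
        3.44049164e-03, -1.49673417e-05]), 'eef_pos': array([ 0.15043613, -0.65740335,  0.23003727]), 'tcp_rot': array([ 9.93686910e-01,  1.12183370e-01,  2.68896867e-05, -1.10256712e-03]), 'contact_force': array([-0.10517244,  0.55366102,  0.01045296]), 'wrist_torque': array([-0.02208572, -0.04192643, -0.03239367]), 'finger_force': 0.0, 'opening': 1.0000962542688339}
```

Run:
```python
import cv2
a=cv2.imread("pics/top0.png"); cv2.imwrite("pics/top0b.png",cv2.resize(a,(800,600),interpolation=cv2.INTER_CUBIC))
```

```text
(no output)
```

View pics/top0b.png

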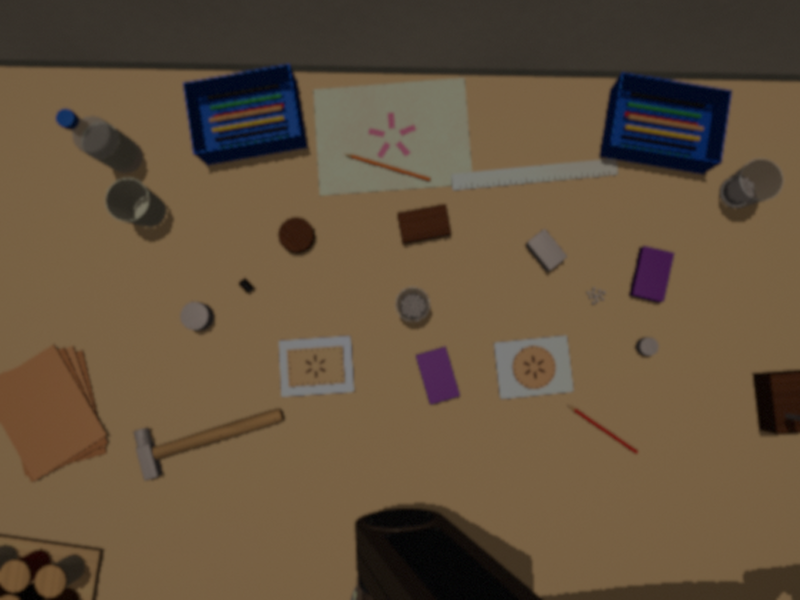

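View pics/scene0.png

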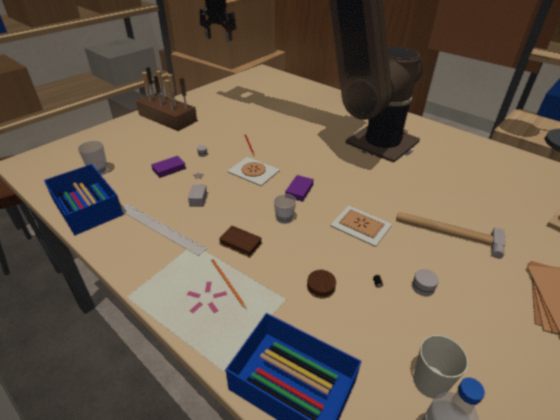

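The top view shows, in 800-px coordinates: rect board (425,224), disc (297,236), block (546,251), large cylinder (197,317), small cylinder (647,346) and cup (413,306). The rect leather is at (316,366) and the round leather at (534,367). The purple look-alikes are at (652,274) and (438,376). Next I'll enlarge crops to get accurate pixel positions.

```bash
cat > h.py <<'E'
import cv2, numpy as np
from plant import ctrl, optics
def px2w(c,u,v,z):
    d=c["R"].T@np.linalg.solve(c["K"],[u,v,1.]); o=-c["R"].T@c["t"]
    return (o+d*(z-o[2])/d[2])
def w2px(c,X):
    p=c["K"]@(c["R"]@np.asarray(X,float)+c["t"]); return p[:2]/p[2]
def crop(c,name,x0,y0,w,h,s,gain=1.8,step=10):
    a=cv2.resize(c["color"][y0:y0+h,x0:x0+w],None,fx=s,fy=s,interpolation=cv2.INTER_CUBIC)
    a=np.clip(a*gain,0,255).astype(np.uint8)
    for u in range(-(-x0//step)*step,x0+w,step):
        cv2.line(a,(int((u-x0+.5)*s),0),(int((u-x0+.5)*s),6),(255,255,0),1)
        if u%20==0: cv2.putText(a,str(u),(int((u-x0)*s)-8,18),0,.38,(255,255,0),1)
    for v in range(-(-y0//step)*step,y0+h,step):
        cv2.line(a,(0,int((v-y0+.5)*s)),(6,int((v-y0+.5)*s)),(255,255,0),1)
        if v%20==0: cv2.putText(a,str(v),(8,int((v-y0)*s)+4),0,.38,(255,255,0),1)
    cv2.imwrite("pics/"+name,a)
E
python3 - <<'E'
from h import *
c=optics.read_camera("top"); print(-c["R"].T@c["t"])
crop(c,"cl.png",120,140,200,145,4)
crop(c,"cr.png",275,140,200,145,4)
E
```

```text
[ 0.46527859 -0.01143203  1.11653767]
```

View pics/cl.png

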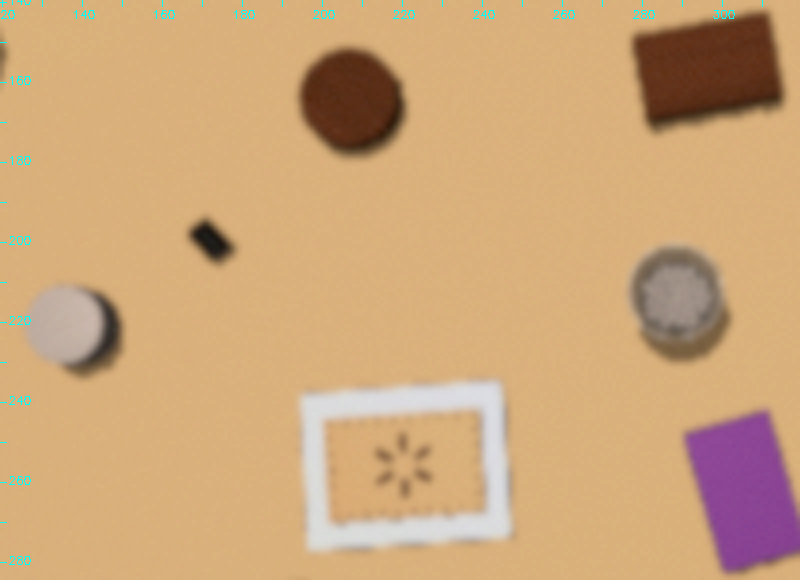

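View pics/cr.png

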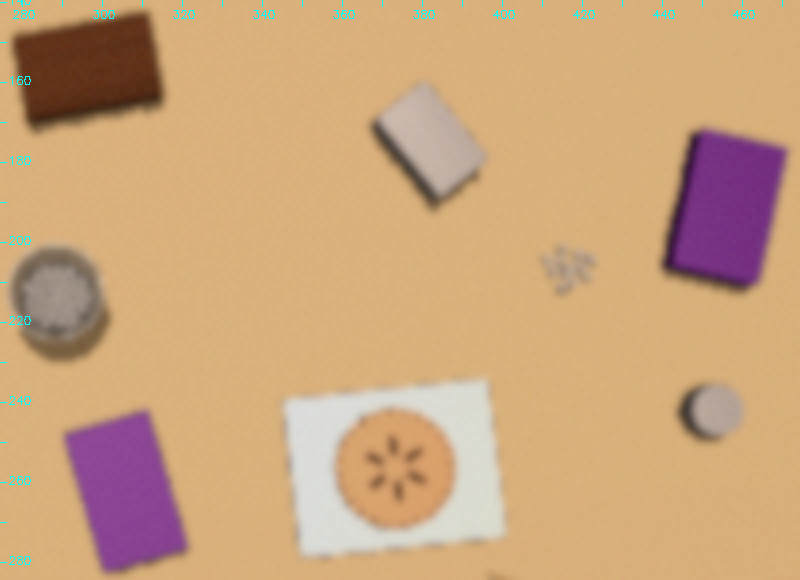

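The crops give these top-face corners and centres, in crop pixels.

Left crop:
- Disc: centre (350,98).
- Large cylinder: (66,325).
- Rect leather: (405,466).

Right crop:
- Board corners: (13,37), (148,12), (162,98), (30,123).
- Block corners: (377,121), (424,82), (487,157), (438,198).
- Small cylinder: (717,411).
- Round leather: (395,468).

```bash
cat >> h.py <<'E'
def psi_now(s=None):
    s=s or ctrl.get_state(); q=s["tcp_rot"]; return 2*np.arctan2(q[1],q[0])
def go(x,y,z,psi=None):
    "shift (mm) in the present tool axes, then turn rz (deg)"
    s=ctrl.get_state(); p=psi_now(s); d=(np.array([x,y,z])-s["eef_pos"])*1000
    t=[d[0]*np.cos(p)+d[1]*np.sin(p), d[0]*np.sin(p)-d[1]*np.cos(p), -d[2]]
    rz=0 if psi is None else -np.degrees((psi-p+np.pi/2)%np.pi-np.pi/2)
    print("shift",np.round(t,1),"rz",round(rz,1),"dist",round(np.linalg.norm(t),0))
E
python3 - <<'E'
from h import *
c=optics.read_camera("top"); s=optics.read_camera("scene")
def W(pts,x0,z): return np.array([px2w(c,(x+.5)/4-.5+x0,(y+.5)/4-.5+140,z) for x,y in pts])
L,R=120,275
def rect(n,pts,x0,z):
    w=W(pts,x0,z); m=w.mean(0); e=[(np.linalg.norm(w[i]-w[(i+1)%4])*1000) for i in range(4)]
    a=(w[1]-w[0]+w[2]-w[3]) ; b=(w[2]-w[1]+w[3]-w[0])
    print(n,m.round(4),"sides",np.round(e),"ang01 %.1f ang12 %.1f"%tuple(np.degrees(np.arctan2(v[1],v[0])) for v in(a,b)),"scene px",w2px(s,m).round(0))
rect("board",[(13,37),(148,12),(162,98),(30,123)],R,.024)
rect("block",[(377,121),(424,82),(487,157),(438,198)],R,.032)
rect("lrect",[(324,420),(480,408),(487,513),(330,524)],L,.012)
rect("cutL",[(302,396),(501,382),(512,537),(309,550)],L,.008)
rect("cutR",[(284,400),(486,379),(506,538),(301,557)],R,.008)
for n,p,x0,z in [("disc",(350,98),L,.024),("large",(66,325),L,.036),("small",(717,411),R,.028),("lround",(395.5,468),R,.012),("cup",(676,292),L,.06)]:
    w=W([p],x0,z)[0]; print(n,w.round(4),np.hypot(*w[:2]).round(3),w2px(s,w).round(0))
E
```

```text
board [ 0.6837 -0.0042  0.024 ] sides [87. 56. 85. 56.] ang01 -77.8 ang12 -168.3 scene px [241. 237.]
block [ 0.642  -0.2194  0.032 ] sides [38. 61. 40. 61.] ang01 -48.7 ang12 -140.2 scene px [198. 191.]
lrect [0.4268 0.18   0.012 ] sides [99. 66. 99. 65.] ang01 -84.1 ang12 -174.1 scene px [361. 223.]
cutL [0.4268 0.1802 0.008 ] sides [127.  98. 129.  97.] ang01 -84.5 ang12 -174.3 scene px [361. 224.]
cutR [ 0.4368 -0.2032  0.008 ] sides [128. 100. 129.  99.] ang01 -82.7 ang12 -172.5 scene px [254. 170.]
disc [0.6585 0.2225 0.024 ] 0.695 [321. 279.]
large [0.5088 0.3917 0.036 ] 0.642 [426. 277.]
small [ 0.4783 -0.3972  0.028 ] 0.622 [202. 148.]
lround [ 0.4371 -0.2033  0.012 ] 0.482 [253. 169.]
cup [0.5383 0.0113 0.06  ] 0.538 [285. 201.]
```

```bash
python3 -c "
from h import *
go(.6837,-.0042,.16,np.radians(102))"
```

```text
shift [ 665.5 -518.2   70.7] rz -89.1 dist 846.0
```

```bash
python3 -m creep '[{"x":28,"y":-21.6,"z":3},{"x":28,"y":-21.6,"z":3},{"x":28,"y":-21.6,"z":3},{"x":28,"y":-21.6,"z":3},{"x":28,"y":-21.6,"z":3},{"x":28,"y":-21.6,"z":3},{"x":28,"y":-21.6,"z":3},{"x":28,"y":-21.6,"z":3},{"x":28,"y":-21.6,"z":3},{"x":28,"y":-21.6,"z":3}]' 80
python3 -m creep '[{"x":28,"y":-21.6,"z":3},{"x":28,"y":-21.6,"z":3},{"x":28,"y":-21.6,"z":3},{"x":28,"y":-21.6,"z":3},{"x":28,"y":-21.6,"z":3},{"x":28,"y":-21.6,"z":3},{"x":28,"y":-21.6,"z":3},{"x":28,"y":-21.6,"z":3},{"x":28,"y":-21.6,"z":3},{"x":28,"y":-21.6,"z":3}]'
python3 -m creep '[{"x":28,"y":-21.6,"z":3},{"x":28,"y":-21.6,"z":3},{"x":28,"y":-21.6,"z":3},{"x":21.5,"y":-21.4,"z":2},{"rz":-6},{"rz":-6},{"rz":-6},{"rz":-6},{"rz":-6},{"rz":-6}]'
python3 -m creep '[{"rz":-6},{"rz":-6},{"rz":-6},{"rz":-6},{"rz":-6},{"rz":-6},{"rz":-6},{"rz":-6},{"rz":-5},{}]'
python3 - <<'E'
from h import *
go(.6837,-.0042,0.002,np.radians(102)); print(np.degrees(psi_now()), ctrl.get_state()["eef_pos"], ctrl.get_state()["time"])
c=optics.read_camera("wrist"); cv2.imwrite("pics/w1.png",c["color"])
print(w2px(c,[.6837,-.0042,.024]))
E
```

```text
shift [ 665.5 -518.2  228.7] rz -89.1 dist 874.0
12.880376358728961 [ 0.1504394  -0.65770249  0.23065445] 0.25
[ -823.52956025 -1208.55868537]$[0]: bad value
$[0]: bad value
$[0]: bad value
$[0]: bad value
```

View pics/w1.png

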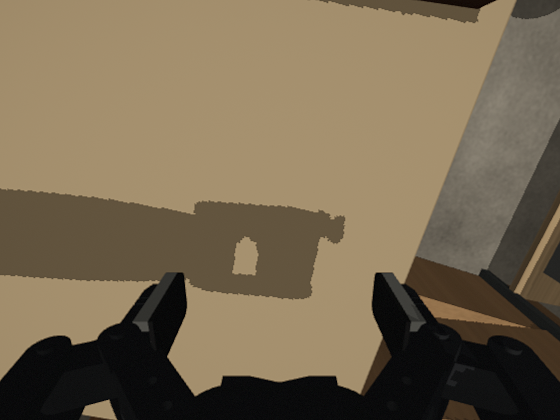

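The wrist picture shows only empty table and the open fingers, because the arm has not moved. The rows were refused, so it seems each one needs all seven keys.

```bash
python3 -m creep '[{"x":28,"y":-21.6,"z":3,"rx":0,"ry":0,"rz":0,"grip":1},{"x":28,"y":-21.6,"z":3,"rx":0,"ry":0,"rz":0,"grip":1},{"x":28,"y":-21.6,"z":3,"rx":0,"ry":0,"rz":0,"grip":1},{"x":28,"y":-21.6,"z":3,"rx":0,"ry":0,"rz":0,"grip":1},{"x":28,"y":-21.6,"z":3,"rx":0,"ry":0,"rz":0,"grip":1},{"x":28,"y":-21.6,"z":3,"rx":0,"ry":0,"rz":0,"grip":1},{"x":28,"y":-21.6,"z":3,"rx":0,"ry":0,"rz":0,"grip":1},{"x":28,"y":-21.6,"z":3,"rx":0,"ry":0,"rz":0,"grip":1},{"x":28,"y":-21.6,"z":3,"rx":0,"ry":0,"rz":0,"grip":1},{"x":28,"y":-21.6,"z":3,"rx":0,"ry":0,"rz":0,"grip":1}]' 80
```

```text
time: 1.13
eef_pos: [0.3761, -0.3835, 0.2014]
tcp_rot: [0.994, 0.112, 0.0, 0.0]
contact_force: [0.4, -0.2, -0.7]
opening: 1.0
finger_force: 0.0
```

```bash
python3 -m creep '[{"x":28,"y":-21.6,"z":3,"rx":0,"ry":0,"rz":0,"grip":1},{"x":28,"y":-21.6,"z":3,"rx":0,"ry":0,"rz":0,"grip":1},{"x":28,"y":-21.6,"z":3,"rx":0,"ry":0,"rz":0,"grip":1},{"x":28,"y":-21.6,"z":3,"rx":0,"ry":0,"rz":0,"grip":1},{"x":28,"y":-21.6,"z":3,"rx":0,"ry":0,"rz":0,"grip":1},{"x":28,"y":-21.6,"z":3,"rx":0,"ry":0,"rz":0,"grip":1},{"x":28,"y":-21.6,"z":3,"rx":0,"ry":0,"rz":0,"grip":1},{"x":28,"y":-21.6,"z":3,"rx":0,"ry":0,"rz":0,"grip":1},{"x":28,"y":-21.6,"z":3,"rx":0,"ry":0,"rz":0,"grip":1},{"x":28,"y":-21.6,"z":3,"rx":0,"ry":0,"rz":0,"grip":1}]'
python3 -m creep '[{"x":28,"y":-21.6,"z":3,"rx":0,"ry":0,"rz":0,"grip":1},{"x":28,"y":-21.6,"z":3,"rx":0,"ry":0,"rz":0,"grip":1},{"x":28,"y":-21.6,"z":3,"rx":0,"ry":0,"rz":0,"grip":1},{"x":21.5,"y":-21.4,"z":2,"rx":0,"ry":0,"rz":0,"grip":1},{"x":0,"y":0,"z":0,"rx":0,"ry":0,"rz":-7,"grip":1},{"x":0,"y":0,"z":0,"rx":0,"ry":0,"rz":-7,"grip":1},{"x":0,"y":0,"z":0,"rx":0,"ry":0,"rz":-7,"grip":1},{"x":0,"y":0,"z":0,"rx":0,"ry":0,"rz":-7,"grip":1},{"x":0,"y":0,"z":0,"rx":0,"ry":0,"rz":-7,"grip":1},{"x":0,"y":0,"z":0,"rx":0,"ry":0,"rz":-7,"grip":1}]'
python3 -m creep '[{"x":0,"y":0,"z":0,"rx":0,"ry":0,"rz":-7,"grip":1},{"x":0,"y":0,"z":0,"rx":0,"ry":0,"rz":-7,"grip":1},{"x":0,"y":0,"z":0,"rx":0,"ry":0,"rz":-7,"grip":1},{"x":0,"y":0,"z":0,"rx":0,"ry":0,"rz":-7,"grip":1},{"x":0,"y":0,"z":0,"rx":0,"ry":0,"rz":-7,"grip":1},{"x":0,"y":0,"z":0,"rx":0,"ry":0,"rz":-7,"grip":1},{"x":0,"y":0,"z":0,"rx":0,"ry":0,"rz":-5,"grip":1},{"x":0,"y":0,"z":0,"rx":0,"ry":0,"rz":0,"grip":1},{"x":0,"y":0,"z":0,"rx":0,"ry":0,"rz":0,"grip":1},{"x":0,"y":0,"z":0,"rx":0,"ry":0,"rz":0,"grip":1}]' | head -3
python3 - <<'E'
from h import *
go(.6837,-.0042,0.002,np.radians(102)); print(np.degrees(psi_now()))
c=optics.read_camera("wrist"); cv2.imwrite("pics/w2.png",c["color"])
print(w2px(c,[.6837,-.0042,.024]))
E
```

```text
time: 1.97
eef_pos: [0.601, -0.1104, 0.1713]
tcp_rot: [0.994, 0.112, 0.0, 0.0]
contact_force: [-0.6, -0.4, 0.5]
opening: 0.999
finger_force: 0.0
time: 2.8
eef_pos: [0.6837, -0.0044, 0.1602]
tcp_rot: [0.886, 0.464, -0.0, -0.0]
contact_force: [-0.3, -0.2, -0.3]
opening: 0.999
finger_force: 0.0
time: 3.63
eef_pos: [0.6837, -0.0045, 0.1603]
tcp_rot: [0.631, 0.776, -0.0, -0.0]
shift [  0.3   0.  158.3] rz -0.2 dist 158.0
101.76981510302173
[277.45298909 199.78487388]
```

View pics/w2.png

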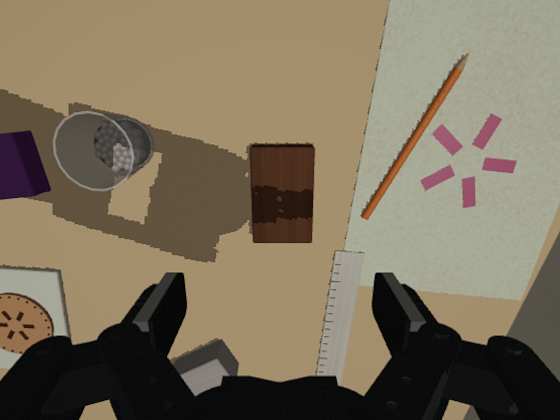

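The wrist view shows the board at columns 251–313 and rows 145–242, so its centre is near (282,193). It lies square to the fingers.

Run:
```python
from h import *
c=optics.read_camera("wrist")
w=np.array([px2w(c,u,v,.024) for u,v in [(251,145),(313,145),(312,242),(253,241)]]); m=w.mean(0); print(m,[np.linalg.norm(w[i]-w[i-1]) for i in range(4)]); go(*m[:2],.002)
t=ctrl.get_state()["eef_pos"]; print(w2px(c,[t[0],t[1],.024]))
```

```text
[6.87135398e-01 5.18872445e-04 2.40000000e-02] [np.float64(0.08873104816392491), np.float64(0.05278690636091232), np.float64(0.08979235802936643), np.float64(0.055310074936175485)]
shift [  4.2   4.4 158.3] rz 0 dist 158.0
[277.41618933 200.10294379]
```

```bash
python3 -m creep '[{"x":2,"y":2.5,"z":25,"rx":0,"ry":0,"rz":0,"grip":1},{"x":0,"y":0,"z":25,"rx":0,"ry":0,"rz":0,"grip":1},{"x":0,"y":0,"z":25,"rx":0,"ry":0,"rz":0,"grip":1},{"x":0,"y":0,"z":25,"rx":0,"ry":0,"rz":0,"grip":1},{"x":0,"y":0,"z":20,"rx":0,"ry":0,"rz":0,"grip":1},{"x":0,"y":0,"z":15,"rx":0,"ry":0,"rz":0,"grip":1},{"x":0,"y":0,"z":12,"rx":0,"ry":0,"rz":0,"grip":1},{"x":0,"y":0,"z":8,"rx":0,"ry":0,"rz":0,"grip":1},{"x":0,"y":0,"z":3,"rx":0,"ry":0,"rz":0,"grip":1},{"x":0,"y":0,"z":0,"rx":0,"ry":0,"rz":0,"grip":1}]' 60
python3 -m creep '[{"x":0,"y":0,"z":0,"rx":0,"ry":0,"rz":0,"grip":0},{"x":0,"y":0,"z":0,"rx":0,"ry":0,"rz":0,"grip":0},{"x":0,"y":0,"z":0,"rx":0,"ry":0,"rz":0,"grip":0},{"x":0,"y":0,"z":0,"rx":0,"ry":0,"rz":0,"grip":0},{"x":0,"y":0,"z":0,"rx":0,"ry":0,"rz":0,"grip":0},{"x":0,"y":0,"z":0,"rx":0,"ry":0,"rz":0,"grip":0},{"x":0,"y":0,"z":0,"rx":0,"ry":0,"rz":0,"grip":0},{"x":0,"y":0,"z":0,"rx":0,"ry":0,"rz":0,"grip":0},{"x":0,"y":0,"z":0,"rx":0,"ry":0,"rz":0,"grip":0},{"x":0,"y":0,"z":0,"rx":0,"ry":0,"rz":0,"grip":0}]'
```

```text
time: 4.57
eef_pos: [0.6858, -0.002, 0.0021]
tcp_rot: [0.63, 0.776, -0.0, -0.0]
contact_force: [-0.3, -0.0, 0.4]
opening: 0.996
finger_force: 0.0
time: 5.4
eef_pos: [0.6872, -0.0022, 0.0042]
tcp_rot: [0.63, 0.776, 0.001, 0.001]
contact_force: [0.1, -0.3, 6.9]
opening: 0.641
finger_force: 67.5
```

```bash
python3 -m creep '[{"x":0,"y":0,"z":-5,"rx":0,"ry":0,"rz":0,"grip":0},{"x":0,"y":0,"z":-10,"rx":0,"ry":0,"rz":0,"grip":0},{"x":0,"y":0,"z":-15,"rx":0,"ry":0,"rz":0,"grip":0},{"x":0,"y":0,"z":-20,"rx":0,"ry":0,"rz":0,"grip":0},{"x":0,"y":0,"z":-20,"rx":0,"ry":0,"rz":0,"grip":0},{"x":0,"y":0,"z":-20,"rx":0,"ry":0,"rz":0,"grip":0},{"x":0,"y":0,"z":-20,"rx":0,"ry":0,"rz":0,"grip":0},{"x":0,"y":0,"z":-10,"rx":0,"ry":0,"rz":0,"grip":0},{"x":0,"y":0,"z":0,"rx":0,"ry":0,"rz":0,"grip":0},{"x":0,"y":0,"z":0,"rx":0,"ry":0,"rz":0,"grip":0}]'
python3 -c "
from h import *
go(.4285,.1824,.0165,np.radians(96));print(np.degrees(psi_now()))"
```

```text
time: 6.23
eef_pos: [0.6859, -0.0021, 0.123]
tcp_rot: [0.63, 0.776, 0.0, 0.001]
contact_force: [-0.0, -0.9, -1.4]
opening: 0.637
finger_force: 66.7
shift [ 233.5 -213.9  106.5] rz 5.9 dist 334.0
101.8790795539243
```

```bash
python3 -m creep '[{"x":23.4,"y":-21.4,"z":0,"rx":0,"ry":0,"rz":0,"grip":0},{"x":23.4,"y":-21.4,"z":0,"rx":0,"ry":0,"rz":0,"grip":0},{"x":23.4,"y":-21.4,"z":0,"rx":0,"ry":0,"rz":0,"grip":0},{"x":23.4,"y":-21.4,"z":0,"rx":0,"ry":0,"rz":0,"grip":0},{"x":23.4,"y":-21.4,"z":0,"rx":0,"ry":0,"rz":0,"grip":0},{"x":23.4,"y":-21.4,"z":0,"rx":0,"ry":0,"rz":0,"grip":0},{"x":23.4,"y":-21.4,"z":0,"rx":0,"ry":0,"rz":0,"grip":0},{"x":23.4,"y":-21.4,"z":0,"rx":0,"ry":0,"rz":0,"grip":0},{"x":23.4,"y":-21.4,"z":0,"rx":0,"ry":0,"rz":0,"grip":0},{"x":23.4,"y":-21.4,"z":0,"rx":0,"ry":0,"rz":0,"grip":0}]' | head -0
python3 -m creep '[{"x":0,"y":0,"z":0,"rx":0,"ry":0,"rz":3,"grip":0},{"x":0,"y":0,"z":0,"rx":0,"ry":0,"rz":3,"grip":0},{"x":0,"y":0,"z":20,"rx":0,"ry":0,"rz":0,"grip":0},{"x":0,"y":0,"z":20,"rx":0,"ry":0,"rz":0,"grip":0},{"x":0,"y":0,"z":20,"rx":0,"ry":0,"rz":0,"grip":0},{"x":0,"y":0,"z":16,"rx":0,"ry":0,"rz":0,"grip":0},{"x":0,"y":0,"z":10,"rx":0,"ry":0,"rz":0,"grip":0},{"x":0,"y":0,"z":8,"rx":0,"ry":0,"rz":0,"grip":0},{"x":0,"y":0,"z":2,"rx":0,"ry":0,"rz":0,"grip":0},{"x":0,"y":0,"z":0,"rx":0,"ry":0,"rz":0,"grip":0}]'
python3 -c "
from h import *
go(.4285,.1824,.0165,np.radians(96))"
```

```text
time: 7.9
eef_pos: [0.4277, 0.1828, 0.0257]
tcp_rot: [0.67, 0.742, -0.001, -0.0]
contact_force: [0.2, -0.2, -1.1]
opening: 0.64
finger_force: 66.7
shift [-0.5  0.8  9.2] rz -0.1 dist 9.0Exception ignored on flushing sys.stdout:
BrokenPipeError: [Errno 32] Broken pipe
```

```bash
python3 -m creep '[{"x":0,"y":0.5,"z":3,"rx":0,"ry":0,"rz":0,"grip":0},{"x":0,"y":0,"z":3,"rx":0,"ry":0,"rz":0,"grip":0},{"x":0,"y":0,"z":2,"rx":0,"ry":0,"rz":0,"grip":0},{"x":0,"y":0,"z":1,"rx":0,"ry":0,"rz":0,"grip":0},{"x":0,"y":0,"z":0,"rx":0,"ry":0,"rz":0,"grip":0},{"x":0,"y":0,"z":0,"rx":0,"ry":0,"rz":0,"grip":0},{"x":0,"y":0,"z":0,"rx":0,"ry":0,"rz":0,"grip":0},{"x":0,"y":0,"z":0,"rx":0,"ry":0,"rz":0,"grip":0},{"x":0,"y":0,"z":0,"rx":0,"ry":0,"rz":0,"grip":0},{"x":0,"y":0,"z":0,"rx":0,"ry":0,"rz":0,"grip":0}]'
python3 -m creep '[{"x":0,"y":0,"z":0,"rx":0,"ry":0,"rz":0,"grip":1},{"x":0,"y":0,"z":0,"rx":0,"ry":0,"rz":0,"grip":1},{"x":0,"y":0,"z":0,"rx":0,"ry":0,"rz":0,"grip":1},{"x":0,"y":0,"z":0,"rx":0,"ry":0,"rz":0,"grip":1},{"x":0,"y":0,"z":0,"rx":0,"ry":0,"rz":0,"grip":1},{"x":0,"y":0,"z":0,"rx":0,"ry":0,"rz":0,"grip":1},{"x":0,"y":0,"z":0,"rx":0,"ry":0,"rz":0,"grip":1},{"x":0,"y":0,"z":-10,"rx":0,"ry":0,"rz":0,"grip":1},{"x":0,"y":0,"z":-20,"rx":0,"ry":0,"rz":0,"grip":1},{"x":0,"y":0,"z":-30,"rx":0,"ry":0,"rz":0,"grip":1}]'
python3 -m creep '[{"x":0,"y":0,"z":-30,"rx":0,"ry":0,"rz":0,"grip":1},{"x":0,"y":0,"z":-30,"rx":0,"ry":0,"rz":0,"grip":1},{"x":0,"y":0,"z":-10,"rx":0,"ry":0,"rz":0,"grip":1},{"x":0,"y":0,"z":0,"rx":0,"ry":0,"rz":0,"grip":1},{"x":0,"y":0,"z":0,"rx":0,"ry":0,"rz":0,"grip":1},{"x":0,"y":0,"z":0,"rx":0,"ry":0,"rz":0,"grip":1},{"x":0,"y":0,"z":0,"rx":0,"ry":0,"rz":0,"grip":1},{"x":0,"y":0,"z":0,"rx":0,"ry":0,"rz":0,"grip":1},{"x":0,"y":0,"z":0,"rx":0,"ry":0,"rz":0,"grip":1},{"x":0,"y":0,"z":0,"rx":0,"ry":0,"rz":0,"grip":1}]'
python3 - <<'E'
from h import *
c=optics.read_camera("wrist"); cv2.imwrite("pics/w3.png",c["color"])
go(.642,-.2194,.13,np.radians(40.5))
E
```

```text
time: 8.73
eef_pos: [0.4287, 0.183, 0.0174]
tcp_rot: [0.67, 0.742, 0.0, 0.0]
contact_force: [0.6, 0.6, -1.2]
opening: 0.638
finger_force: 66.7
time: 9.57
eef_pos: [0.4264, 0.1825, 0.0761]
tcp_rot: [0.67, 0.742, -0.002, -0.002]
contact_force: [-0.1, 0.7, -0.1]
opening: 0.997
finger_force: 0.0
time: 10.4
eef_pos: [0.4282, 0.1829, 0.1464]
tcp_rot: [0.67, 0.742, -0.001, -0.001]
contact_force: [0.4, -0.2, -0.1]
opening: 0.998
finger_force: 0.0
shift [-422.1  171.3   16.7] rz 55.4 dist 456.0
```

View pics/w3.png

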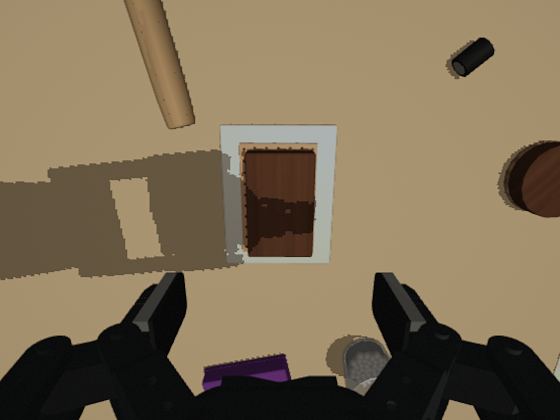

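The wrist view shows the press board lying on the leather, at columns 245–316 and rows 149–257. It is aligned with the white board, whose corners are (221,125), (337,125), (330,263) and (226,263).

Run:
```python
from h import *
c=optics.read_camera("wrist")
for z,P in ((.036,[(245,149),(316,149),(314,257),(246,257)]),(.008,[(221,125),(337,125),(330,263),(226,263)])):
    w=np.array([px2w(c,u,v,z) for u,v in P]); print(w.mean(0).round(4),[round(1000*np.linalg.norm(w[i]-w[i-1])) for i in range(4)])
print(ctrl.get_state()["eef_pos"])
```

```text
[0.4302 0.1857 0.036 ] [93, 55, 93, 59]
[0.4289 0.1836 0.008 ] [129, 98, 129, 101]
[0.4285116  0.18292317 0.1469024 ]
```

```bash
python3 -m creep '[{"x":-32.3,"y":13.3,"z":0,"rx":0,"ry":0,"rz":0,"grip":1},{"x":-32.3,"y":13.3,"z":0,"rx":0,"ry":0,"rz":0,"grip":1},{"x":-32.3,"y":13.3,"z":0,"rx":0,"ry":0,"rz":0,"grip":1},{"x":-32.3,"y":13.3,"z":0,"rx":0,"ry":0,"rz":0,"grip":1},{"x":-32.3,"y":13.3,"z":0,"rx":0,"ry":0,"rz":0,"grip":1},{"x":-32.3,"y":13.3,"z":0,"rx":0,"ry":0,"rz":0,"grip":1},{"x":-32.3,"y":13.3,"z":0,"rx":0,"ry":0,"rz":0,"grip":1},{"x":-32.3,"y":13.3,"z":0,"rx":0,"ry":0,"rz":0,"grip":1},{"x":-32.3,"y":13.3,"z":0,"rx":0,"ry":0,"rz":0,"grip":1},{"x":-32.3,"y":13.3,"z":0,"rx":0,"ry":0,"rz":0,"grip":1}]'
python3 -m creep '[{"x":-32.3,"y":13.3,"z":0,"rx":0,"ry":0,"rz":0,"grip":1},{"x":-32.3,"y":13.3,"z":0,"rx":0,"ry":0,"rz":0,"grip":1},{"x":-32.3,"y":13.3,"z":0,"rx":0,"ry":0,"rz":0,"grip":1},{"x":0,"y":0,"z":0,"rx":0,"ry":0,"rz":6.9,"grip":1},{"x":0,"y":0,"z":0,"rx":0,"ry":0,"rz":6.9,"grip":1},{"x":0,"y":0,"z":0,"rx":0,"ry":0,"rz":6.9,"grip":1},{"x":0,"y":0,"z":0,"rx":0,"ry":0,"rz":6.9,"grip":1},{"x":0,"y":0,"z":0,"rx":0,"ry":0,"rz":6.9,"grip":1},{"x":0,"y":0,"z":0,"rx":0,"ry":0,"rz":6.9,"grip":1},{"x":0,"y":0,"z":0,"rx":0,"ry":0,"rz":6.9,"grip":1}]' 
python3 -m creep '[{"x":0,"y":0,"z":0,"rx":0,"ry":0,"rz":6.9,"grip":1},{"x":0,"y":0,"z":0,"rx":0,"ry":0,"rz":0,"grip":1},{"x":0,"y":0,"z":0,"rx":0,"ry":0,"rz":0,"grip":1},{"x":0,"y":0,"z":0,"rx":0,"ry":0,"rz":0,"grip":1},{"x":0,"y":0,"z":0,"rx":0,"ry":0,"rz":0,"grip":1},{"x":0,"y":0,"z":0,"rx":0,"ry":0,"rz":0,"grip":1},{"x":0,"y":0,"z":0,"rx":0,"ry":0,"rz":0,"grip":1},{"x":0,"y":0,"z":0,"rx":0,"ry":0,"rz":0,"grip":1},{"x":0,"y":0,"z":0,"rx":0,"ry":0,"rz":0,"grip":1},{"x":0,"y":0,"z":0,"rx":0,"ry":0,"rz":0,"grip":1}]'
python3 - <<'E'
from h import *
c=optics.read_camera("wrist"); cv2.imwrite("pics/w4.png",c["color"])
go(.6435,-.2174,.004,np.radians(40.5)); t=ctrl.get_state()["eef_pos"]; print(w2px(c,[t[0],t[1],.032]))
E
```

```text
time: 11.33
eef_pos: [0.5947, -0.1264, 0.1471]
tcp_rot: [0.67, 0.742, 0.0, -0.0]
contact_force: [0.6, 0.5, -0.3]
opening: 0.999
finger_force: 0.0
time: 12.17
eef_pos: [0.6437, -0.217, 0.147]
tcp_rot: [0.916, 0.401, -0.0, -0.0]
contact_force: [-0.3, -0.6, -0.2]
opening: 1.0
finger_force: 0.0
time: 13.0
eef_pos: [0.6437, -0.217, 0.1473]
tcp_rot: [0.938, 0.348, -0.0, 0.0]
contact_force: [0.3, -0.3, -1.0]
opening: 1.0
finger_force: 0.0
shift [ -0.4   0.2 143.3] rz 0.2 dist 143.0
[279.87845425 207.45298554]
```

View pics/w4.png

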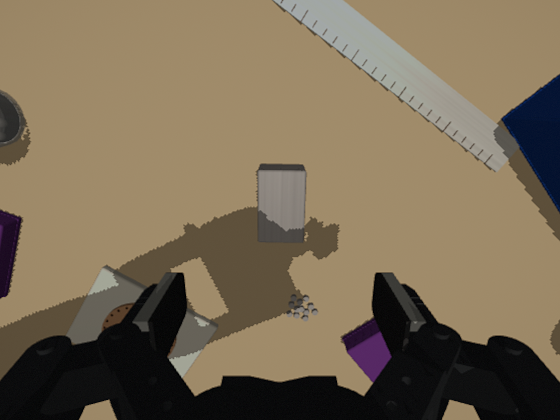

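The block is centred at (281,206) in the wrist view, under the TCP at (280,207), and lies square to the fingers. I'll go down and grip it.

```bash
python3 -m creep '[{"x":0,"y":0,"z":25,"rx":0,"ry":0,"rz":0,"grip":1},{"x":0,"y":0,"z":25,"rx":0,"ry":0,"rz":0,"grip":1},{"x":0,"y":0,"z":25,"rx":0,"ry":0,"rz":0,"grip":1},{"x":0,"y":0,"z":25,"rx":0,"ry":0,"rz":0,"grip":1},{"x":0,"y":0,"z":18,"rx":0,"ry":0,"rz":0,"grip":1},{"x":0,"y":0,"z":12,"rx":0,"ry":0,"rz":0,"grip":1},{"x":0,"y":0,"z":8,"rx":0,"ry":0,"rz":0,"grip":1},{"x":0,"y":0,"z":4,"rx":0,"ry":0,"rz":0,"grip":1},{"x":0,"y":0,"z":0,"rx":0,"ry":0,"rz":0,"grip":0},{"x":0,"y":0,"z":0,"rx":0,"ry":0,"rz":0,"grip":0}]' 80
python3 -m creep '[{"x":0,"y":0,"z":0,"rx":0,"ry":0,"rz":0,"grip":0},{"x":0,"y":0,"z":0,"rx":0,"ry":0,"rz":0,"grip":0},{"x":0,"y":0,"z":0,"rx":0,"ry":0,"rz":0,"grip":0},{"x":0,"y":0,"z":0,"rx":0,"ry":0,"rz":0,"grip":0},{"x":0,"y":0,"z":0,"rx":0,"ry":0,"rz":0,"grip":0},{"x":0,"y":0,"z":0,"rx":0,"ry":0,"rz":0,"grip":0},{"x":0,"y":0,"z":0,"rx":0,"ry":0,"rz":0,"grip":0},{"x":0,"y":0,"z":0,"rx":0,"ry":0,"rz":0,"grip":0},{"x":0,"y":0,"z":0,"rx":0,"ry":0,"rz":0,"grip":0},{"x":0,"y":0,"z":0,"rx":0,"ry":0,"rz":0,"grip":0}]'
python3 -m creep '[{"x":0,"y":0,"z":-5,"rx":0,"ry":0,"rz":0,"grip":0},{"x":0,"y":0,"z":-10,"rx":0,"ry":0,"rz":0,"grip":0},{"x":0,"y":0,"z":-15,"rx":0,"ry":0,"rz":0,"grip":0},{"x":0,"y":0,"z":-20,"rx":0,"ry":0,"rz":0,"grip":0},{"x":0,"y":0,"z":-20,"rx":0,"ry":0,"rz":0,"grip":0},{"x":0,"y":0,"z":-20,"rx":0,"ry":0,"rz":0,"grip":0},{"x":0,"y":0,"z":-20,"rx":0,"ry":0,"rz":0,"grip":0},{"x":0,"y":0,"z":-15,"rx":0,"ry":0,"rz":0,"grip":0},{"x":0,"y":0,"z":-5,"rx":0,"ry":0,"rz":0,"grip":0},{"x":0,"y":0,"z":0,"rx":0,"ry":0,"rz":0,"grip":0}]'
python3 -c "
from h import *
go(.429,.184,.042,np.radians(96));print(np.degrees(psi_now()))"
```

```text
time: 13.88
eef_pos: [0.6445, -0.2174, 0.0065]
tcp_rot: [0.938, 0.348, 0.001, 0.001]
contact_force: [-0.3, 0.8, -0.5]
opening: 0.748
finger_force: 0.0
time: 14.72
eef_pos: [0.645, -0.2177, 0.0074]
tcp_rot: [0.938, 0.348, 0.001, 0.001]
contact_force: [-0.3, 0.5, 5.9]
opening: 0.448
finger_force: 83.6
time: 15.55
eef_pos: [0.6445, -0.2174, 0.1376]
tcp_rot: [0.938, 0.348, 0.001, 0.001]
contact_force: [-0.1, -0.9, -6.1]
opening: 0.452
finger_force: 82.6
shift [  98.2 -444.9   95.6] rz -55.3 dist 466.0
40.68255670553405
```

```bash
python3 -m creep '[{"x":7.6,"y":-34.2,"z":0,"rx":0,"ry":0,"rz":0,"grip":0},{"x":7.6,"y":-34.2,"z":0,"rx":0,"ry":0,"rz":0,"grip":0},{"x":7.6,"y":-34.2,"z":0,"rx":0,"ry":0,"rz":0,"grip":0},{"x":7.6,"y":-34.2,"z":0,"rx":0,"ry":0,"rz":0,"grip":0},{"x":7.6,"y":-34.2,"z":0,"rx":0,"ry":0,"rz":0,"grip":0},{"x":7.6,"y":-34.2,"z":0,"rx":0,"ry":0,"rz":0,"grip":0},{"x":7.6,"y":-34.2,"z":0,"rx":0,"ry":0,"rz":0,"grip":0},{"x":7.6,"y":-34.2,"z":0,"rx":0,"ry":0,"rz":0,"grip":0},{"x":7.6,"y":-34.2,"z":0,"rx":0,"ry":0,"rz":0,"grip":0},{"x":7.6,"y":-34.2,"z":0,"rx":0,"ry":0,"rz":0,"grip":0}]'
python3 -m creep '[{"x":7.6,"y":-34.2,"z":0,"rx":0,"ry":0,"rz":0,"grip":0},{"x":7.6,"y":-34.2,"z":0,"rx":0,"ry":0,"rz":0,"grip":0},{"x":7,"y":-34.4,"z":0,"rx":0,"ry":0,"rz":0,"grip":0},{"x":0,"y":0,"z":0,"rx":0,"ry":0,"rz":-6.9,"grip":0},{"x":0,"y":0,"z":0,"rx":0,"ry":0,"rz":-6.9,"grip":0},{"x":0,"y":0,"z":0,"rx":0,"ry":0,"rz":-6.9,"grip":0},{"x":0,"y":0,"z":0,"rx":0,"ry":0,"rz":-6.9,"grip":0},{"x":0,"y":0,"z":0,"rx":0,"ry":0,"rz":-6.9,"grip":0},{"x":0,"y":0,"z":0,"rx":0,"ry":0,"rz":-6.9,"grip":0},{"x":0,"y":0,"z":0,"rx":0,"ry":0,"rz":-6.9,"grip":0}]' >/dev/null
python3 -m creep '[{"x":0,"y":0,"z":0,"rx":0,"ry":0,"rz":-6.9,"grip":0},{"x":0,"y":0,"z":20,"rx":0,"ry":0,"rz":0,"grip":0},{"x":0,"y":0,"z":20,"rx":0,"ry":0,"rz":0,"grip":0},{"x":0,"y":0,"z":18,"rx":0,"ry":0,"rz":0,"grip":0},{"x":0,"y":0,"z":12,"rx":0,"ry":0,"rz":0,"grip":0},{"x":0,"y":0,"z":6,"rx":0,"ry":0,"rz":0,"grip":0},{"x":0,"y":0,"z":4,"rx":0,"ry":0,"rz":0,"grip":0},{"x":0,"y":0,"z":0,"rx":0,"ry":0,"rz":0,"grip":0},{"x":0,"y":0,"z":0,"rx":0,"ry":0,"rz":0,"grip":0},{"x":0,"y":0,"z":0,"rx":0,"ry":0,"rz":0,"grip":0}]'
python3 -c "
from h import *
go(.429,.184,.044,np.radians(96));print(np.degrees(psi_now()))"
```

```text
time: 16.38
eef_pos: [0.4761, 0.0932, 0.1337]
tcp_rot: [0.938, 0.347, -0.001, -0.001]
contact_force: [1.5, -0.2, -5.5]
opening: 0.455
finger_force: 82.9
time: 18.05
eef_pos: [0.429, 0.1845, 0.0562]
tcp_rot: [0.67, 0.742, 0.001, 0.001]
contact_force: [0.7, -0.5, -4.6]
opening: 0.453
finger_force: 83.2
shift [-0.5 -0.1 12.2] rz -0.1 dist 12.0
95.87999217852833
```

```bash
python3 -m creep '[{"x":0,"y":0,"z":4,"rx":0,"ry":0,"rz":0,"grip":0},{"x":0,"y":0,"z":4,"rx":0,"ry":0,"rz":0,"grip":0},{"x":0,"y":0,"z":2,"rx":0,"ry":0,"rz":0,"grip":0},{"x":0,"y":0,"z":1.5,"rx":0,"ry":0,"rz":0,"grip":0},{"x":0,"y":0,"z":1,"rx":0,"ry":0,"rz":0,"grip":0},{"x":0,"y":0,"z":0,"rx":0,"ry":0,"rz":0,"grip":0},{"x":0,"y":0,"z":0,"rx":0,"ry":0,"rz":0,"grip":0},{"x":0,"y":0,"z":0,"rx":0,"ry":0,"rz":0,"grip":0},{"x":0,"y":0,"z":0,"rx":0,"ry":0,"rz":0,"grip":0},{"x":0,"y":0,"z":0,"rx":0,"ry":0,"rz":0,"grip":0}]'
python3 -m creep '[{"x":0,"y":0,"z":0,"rx":0,"ry":0,"rz":0,"grip":1},{"x":0,"y":0,"z":0,"rx":0,"ry":0,"rz":0,"grip":1},{"x":0,"y":0,"z":0,"rx":0,"ry":0,"rz":0,"grip":1},{"x":0,"y":0,"z":0,"rx":0,"ry":0,"rz":0,"grip":1},{"x":0,"y":0,"z":0,"rx":0,"ry":0,"rz":0,"grip":1},{"x":0,"y":0,"z":0,"rx":0,"ry":0,"rz":0,"grip":1},{"x":0,"y":0,"z":0,"rx":0,"ry":0,"rz":0,"grip":1},{"x":0,"y":0,"z":-10,"rx":0,"ry":0,"rz":0,"grip":1},{"x":0,"y":0,"z":-20,"rx":0,"ry":0,"rz":0,"grip":1},{"x":0,"y":0,"z":-30,"rx":0,"ry":0,"rz":0,"grip":1}]'
python3 -m creep '[{"x":0,"y":0,"z":-20,"rx":0,"ry":0,"rz":0,"grip":1},{"x":0,"y":0,"z":-20,"rx":0,"ry":0,"rz":0,"grip":1},{"x":0,"y":0,"z":-5,"rx":0,"ry":0,"rz":0,"grip":1},{"x":0,"y":0,"z":0,"rx":0,"ry":0,"rz":0,"grip":1},{"x":0,"y":0,"z":0,"rx":0,"ry":0,"rz":0,"grip":1},{"x":0,"y":0,"z":0,"rx":0,"ry":0,"rz":0,"grip":1},{"x":0,"y":0,"z":0,"rx":0,"ry":0,"rz":0,"grip":1},{"x":0,"y":0,"z":0,"rx":0,"ry":0,"rz":0,"grip":1},{"x":0,"y":0,"z":0,"rx":0,"ry":0,"rz":0,"grip":1},{"x":0,"y":0,"z":0,"rx":0,"ry":0,"rz":0,"grip":1}]'
python3 - <<'E'
from h import *
c=optics.read_camera("wrist"); cv2.imwrite("pics/w5.png",c["color"])
t=ctrl.get_state()["eef_pos"]; print(w2px(c,[t[0],t[1],.068]))
go(.660,.2245,.147)
E
```

```text
time: 18.88
eef_pos: [0.4285, 0.1844, 0.0433]
tcp_rot: [0.67, 0.742, 0.0, 0.0]
contact_force: [-3.2, -1.3, 2.9]
opening: 0.455
finger_force: 84.4
time: 19.72
eef_pos: [0.426, 0.1838, 0.1015]
tcp_rot: [0.67, 0.742, -0.002, -0.002]
contact_force: [1.2, -0.4, -1.1]
opening: 0.999
finger_force: 0.0
time: 20.55
eef_pos: [0.4279, 0.1842, 0.1472]
tcp_rot: [0.67, 0.742, -0.0, -0.0]
contact_force: [0.3, -0.8, -0.6]
opening: 0.996
finger_force: 0.0
[277.63458958 222.09666732]
shift [ 16.2 234.9   0.4] rz 0 dist 235.0
```

View pics/w5.png

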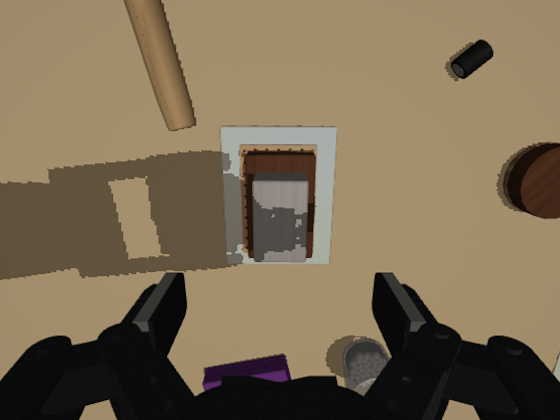

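The block sits centred and square on the board, at (280,221) against a projected TCP of (278,222). Next is the disc.

```bash
python3 -m creep '[{"x":2.3,"y":33.6,"z":0,"rx":0,"ry":0,"rz":0,"grip":1},{"x":2.3,"y":33.6,"z":0,"rx":0,"ry":0,"rz":0,"grip":1},{"x":2.3,"y":33.6,"z":0,"rx":0,"ry":0,"rz":0,"grip":1},{"x":2.3,"y":33.6,"z":0,"rx":0,"ry":0,"rz":0,"grip":1},{"x":2.3,"y":33.6,"z":0,"rx":0,"ry":0,"rz":0,"grip":1},{"x":2.3,"y":33.6,"z":0,"rx":0,"ry":0,"rz":0,"grip":1},{"x":2.4,"y":33.4,"z":0,"rx":0,"ry":0,"rz":0,"grip":1},{"x":0,"y":0,"z":0,"rx":0,"ry":0,"rz":0,"grip":1},{"x":0,"y":0,"z":0,"rx":0,"ry":0,"rz":0,"grip":1},{"x":0,"y":0,"z":0,"rx":0,"ry":0,"rz":0,"grip":1}]'
python3 - <<'E'
from h import *
c=optics.read_camera("wrist"); cv2.imwrite("pics/w6.png",c["color"])
t=ctrl.get_state()["eef_pos"]; print(w2px(c,[t[0],t[1],.024])); go(.660,.2245,.005)
E
```

```text
time: 21.43
eef_pos: [0.6596, 0.2244, 0.147]
tcp_rot: [0.67, 0.742, -0.001, -0.001]
contact_force: [0.3, 0.4, -0.3]
opening: 1.002
finger_force: 0.0
[277.44976521 204.43436168]
shift [-1.000e-01  8.000e-01  1.424e+02] rz 0 dist 142.0
```

View pics/w6.png

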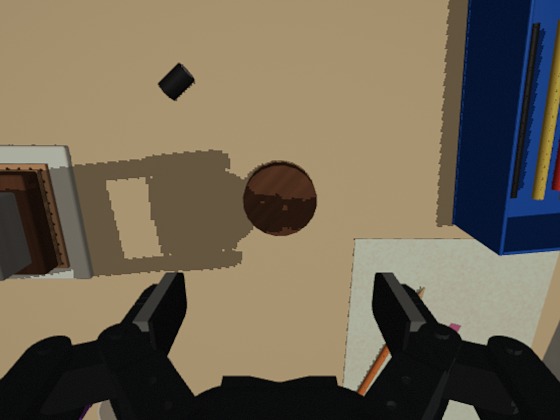

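The disc is centred at about (280,200), against a TCP projection of (277,204). I'll apply a small correction and grip it.

```bash
python3 -m creep '[{"x":2,"y":2,"z":20,"rx":0,"ry":0,"rz":0,"grip":1},{"x":0,"y":0,"z":25,"rx":0,"ry":0,"rz":0,"grip":1},{"x":0,"y":0,"z":25,"rx":0,"ry":0,"rz":0,"grip":1},{"x":0,"y":0,"z":25,"rx":0,"ry":0,"rz":0,"grip":1},{"x":0,"y":0,"z":20,"rx":0,"ry":0,"rz":0,"grip":1},{"x":0,"y":0,"z":13,"rx":0,"ry":0,"rz":0,"grip":1},{"x":0,"y":0,"z":10,"rx":0,"ry":0,"rz":0,"grip":1},{"x":0,"y":0,"z":5,"rx":0,"ry":0,"rz":0,"grip":1},{"x":0,"y":0,"z":0,"rx":0,"ry":0,"rz":0,"grip":1},{"x":0,"y":0,"z":0,"rx":0,"ry":0,"rz":0,"grip":0}]' 60
python3 -m creep '[{"x":0,"y":0,"z":0,"rx":0,"ry":0,"rz":0,"grip":0},{"x":0,"y":0,"z":0,"rx":0,"ry":0,"rz":0,"grip":0},{"x":0,"y":0,"z":0,"rx":0,"ry":0,"rz":0,"grip":0},{"x":0,"y":0,"z":0,"rx":0,"ry":0,"rz":0,"grip":0},{"x":0,"y":0,"z":0,"rx":0,"ry":0,"rz":0,"grip":0},{"x":0,"y":0,"z":0,"rx":0,"ry":0,"rz":0,"grip":0},{"x":0,"y":0,"z":0,"rx":0,"ry":0,"rz":0,"grip":0},{"x":0,"y":0,"z":0,"rx":0,"ry":0,"rz":0,"grip":0},{"x":0,"y":0,"z":0,"rx":0,"ry":0,"rz":0,"grip":0},{"x":0,"y":0,"z":0,"rx":0,"ry":0,"rz":0,"grip":0}]'
python3 -m creep '[{"x":0,"y":0,"z":-5,"rx":0,"ry":0,"rz":0,"grip":0},{"x":0,"y":0,"z":-10,"rx":0,"ry":0,"rz":0,"grip":0},{"x":0,"y":0,"z":-15,"rx":0,"ry":0,"rz":0,"grip":0},{"x":0,"y":0,"z":-20,"rx":0,"ry":0,"rz":0,"grip":0},{"x":0,"y":0,"z":-20,"rx":0,"ry":0,"rz":0,"grip":0},{"x":0,"y":0,"z":-20,"rx":0,"ry":0,"rz":0,"grip":0},{"x":0,"y":0,"z":-20,"rx":0,"ry":0,"rz":0,"grip":0},{"x":0,"y":0,"z":-15,"rx":0,"ry":0,"rz":0,"grip":0},{"x":0,"y":0,"z":-5,"rx":0,"ry":0,"rz":0,"grip":0},{"x":0,"y":0,"z":0,"rx":0,"ry":0,"rz":0,"grip":0}]'
python3 -c "
from h import *
go(.4387,-.2008,.0185);print(np.degrees(psi_now()))"
```

```text
time: 22.32
eef_pos: [0.6627, 0.2269, 0.006]
tcp_rot: [0.67, 0.742, 0.001, 0.001]
contact_force: [0.1, 0.0, 0.8]
opening: 0.881
finger_force: 0.0
time: 23.15
eef_pos: [0.6639, 0.2271, 0.0073]
tcp_rot: [0.67, 0.742, 0.002, 0.001]
contact_force: [0.4, -0.1, 6.8]
opening: 0.722
finger_force: 65.5
time: 23.98
eef_pos: [0.6632, 0.227, 0.1376]
tcp_rot: [0.67, 0.742, 0.002, 0.001]
contact_force: [-0.2, 0.4, -0.9]
opening: 0.72
finger_force: 65.2
shift [-402.5 -267.2  119.1] rz 0 dist 498.0
95.88139002817174
```

```bash
python3 -m creep '[{"x":-28.8,"y":-19.1,"z":0,"rx":0,"ry":0,"rz":0,"grip":0},{"x":-28.8,"y":-19.1,"z":0,"rx":0,"ry":0,"rz":0,"grip":0},{"x":-28.8,"y":-19.1,"z":0,"rx":0,"ry":0,"rz":0,"grip":0},{"x":-28.8,"y":-19.1,"z":0,"rx":0,"ry":0,"rz":0,"grip":0},{"x":-28.8,"y":-19.1,"z":0,"rx":0,"ry":0,"rz":0,"grip":0},{"x":-28.8,"y":-19.1,"z":0,"rx":0,"ry":0,"rz":0,"grip":0},{"x":-28.8,"y":-19.1,"z":0,"rx":0,"ry":0,"rz":0,"grip":0},{"x":-28.8,"y":-19.1,"z":0,"rx":0,"ry":0,"rz":0,"grip":0},{"x":-28.8,"y":-19.1,"z":0,"rx":0,"ry":0,"rz":0,"grip":0},{"x":-28.8,"y":-19.1,"z":0,"rx":0,"ry":0,"rz":0,"grip":0}]' >/dev/null
python3 -m creep '[{"x":-28.8,"y":-19.1,"z":0,"rx":0,"ry":0,"rz":0,"grip":0},{"x":-28.8,"y":-19.1,"z":0,"rx":0,"ry":0,"rz":0,"grip":0},{"x":-28.8,"y":-19.1,"z":0,"rx":0,"ry":0,"rz":0,"grip":0},{"x":-28.5,"y":-19.1,"z":0,"rx":0,"ry":0,"rz":0,"grip":0},{"x":0,"y":0,"z":20,"rx":0,"ry":0,"rz":0,"grip":0},{"x":0,"y":0,"z":25,"rx":0,"ry":0,"rz":0,"grip":0},{"x":0,"y":0,"z":25,"rx":0,"ry":0,"rz":0,"grip":0},{"x":0,"y":0,"z":20,"rx":0,"ry":0,"rz":0,"grip":0},{"x":0,"y":0,"z":10,"rx":0,"ry":0,"rz":0,"grip":0},{"x":0,"y":0,"z":5,"rx":0,"ry":0,"rz":0,"grip":0}]'
python3 -c "
from h import *
go(.4387,-.2010,.0195)"
```

```text
time: 25.65
eef_pos: [0.4355, -0.2001, 0.0271]
tcp_rot: [0.67, 0.742, -0.0, -0.003]
contact_force: [-1.4, 0.1, -0.7]
opening: 0.717
finger_force: 65.3
shift [-1.2  3.1  7.6] rz 0 dist 8.0
```

```bash
python3 -m creep '[{"x":0,"y":0,"z":0,"rx":0,"ry":0,"rz":0,"grip":0},{"x":0,"y":0,"z":0,"rx":0,"ry":0,"rz":0,"grip":0},{"x":0,"y":0,"z":2,"rx":0,"ry":0,"rz":0,"grip":0},{"x":0,"y":0,"z":1,"rx":0,"ry":0,"rz":0,"grip":0},{"x":0,"y":0,"z":0,"rx":0,"ry":0,"rz":0,"grip":0},{"x":0,"y":0,"z":0,"rx":0,"ry":0,"rz":0,"grip":0},{"x":0,"y":0,"z":0,"rx":0,"ry":0,"rz":0,"grip":0},{"x":0,"y":0,"z":0,"rx":0,"ry":0,"rz":0,"grip":0},{"x":0,"y":0,"z":0,"rx":0,"ry":0,"rz":0,"grip":0},{"x":0,"y":0,"z":0,"rx":0,"ry":0,"rz":0,"grip":0}]'
python3 -c "
from h import *
go(.4387,-.2010,.0195)"
```

```text
time: 26.48
eef_pos: [0.4374, -0.2015, 0.0269]
tcp_rot: [0.67, 0.742, 0.0, 0.0]
contact_force: [-0.8, 0.1, -0.4]
opening: 0.719
finger_force: 65.3
shift [0.3 1.3 7.4] rz 0 dist 8.0
```

```bash
python3 -m creep '[{"x":0,"y":1.2,"z":2,"rx":0,"ry":0,"rz":0,"grip":0},{"x":0,"y":0,"z":2,"rx":0,"ry":0,"rz":0,"grip":0},{"x":0,"y":0,"z":2,"rx":0,"ry":0,"rz":0,"grip":0},{"x":0,"y":0,"z":1,"rx":0,"ry":0,"rz":0,"grip":0},{"x":0,"y":0,"z":0.5,"rx":0,"ry":0,"rz":0,"grip":0},{"x":0,"y":0,"z":0,"rx":0,"ry":0,"rz":0,"grip":0},{"x":0,"y":0,"z":0,"rx":0,"ry":0,"rz":0,"grip":0},{"x":0,"y":0,"z":0,"rx":0,"ry":0,"rz":0,"grip":0},{"x":0,"y":0,"z":0,"rx":0,"ry":0,"rz":0,"grip":0},{"x":0,"y":0,"z":0,"rx":0,"ry":0,"rz":0,"grip":0}]'
python3 -m creep '[{"x":0,"y":0,"z":0,"rx":0,"ry":0,"rz":0,"grip":1},{"x":0,"y":0,"z":0,"rx":0,"ry":0,"rz":0,"grip":1},{"x":0,"y":0,"z":0,"rx":0,"ry":0,"rz":0,"grip":1},{"x":0,"y":0,"z":0,"rx":0,"ry":0,"rz":0,"grip":1},{"x":0,"y":0,"z":0,"rx":0,"ry":0,"rz":0,"grip":1},{"x":0,"y":0,"z":0,"rx":0,"ry":0,"rz":0,"grip":1},{"x":0,"y":0,"z":0,"rx":0,"ry":0,"rz":0,"grip":1},{"x":0,"y":0,"z":-10,"rx":0,"ry":0,"rz":0,"grip":1},{"x":0,"y":0,"z":-20,"rx":0,"ry":0,"rz":0,"grip":1},{"x":0,"y":0,"z":-30,"rx":0,"ry":0,"rz":0,"grip":1}]'
python3 -m creep '[{"x":0,"y":0,"z":-30,"rx":0,"ry":0,"rz":0,"grip":1},{"x":0,"y":0,"z":-25,"rx":0,"ry":0,"rz":0,"grip":1},{"x":0,"y":0,"z":-12,"rx":0,"ry":0,"rz":0,"grip":1},{"x":0,"y":0,"z":0,"rx":0,"ry":0,"rz":0,"grip":1},{"x":0,"y":0,"z":0,"rx":0,"ry":0,"rz":0,"grip":1},{"x":0,"y":0,"z":0,"rx":0,"ry":0,"rz":0,"grip":1},{"x":0,"y":0,"z":0,"rx":0,"ry":0,"rz":0,"grip":1},{"x":0,"y":0,"z":0,"rx":0,"ry":0,"rz":0,"grip":1},{"x":0,"y":0,"z":0,"rx":0,"ry":0,"rz":0,"grip":1},{"x":0,"y":0,"z":0,"rx":0,"ry":0,"rz":0,"grip":1}]'
python3 - <<'E'
from h import *
c=optics.read_camera("wrist"); cv2.imwrite("pics/w7.png",c["color"])
t=ctrl.get_state()["eef_pos"]; print(w2px(c,[t[0],t[1],.036]))
go(.5105,.394,.147)
E
```

```text
time: 27.32
eef_pos: [0.4386, -0.2013, 0.0193]
tcp_rot: [0.67, 0.742, 0.0, 0.0]
contact_force: [0.1, 0.2, -1.4]
opening: 0.719
finger_force: 65.5
time: 28.15
eef_pos: [0.4367, -0.2, 0.0781]
tcp_rot: [0.67, 0.742, -0.0, -0.003]
contact_force: [-0.0, 0.2, -0.4]
opening: 1.004
finger_force: 0.0
time: 28.98
eef_pos: [0.4382, -0.2011, 0.1455]
tcp_rot: [0.67, 0.742, -0.0, -0.001]
contact_force: [0.3, -0.4, 0.1]
opening: 0.999
finger_force: 0.0
[277.78247714 209.67521352]
shift [584.7 132.7  -1.3] rz 0 dist 600.0
```

View pics/w7.png

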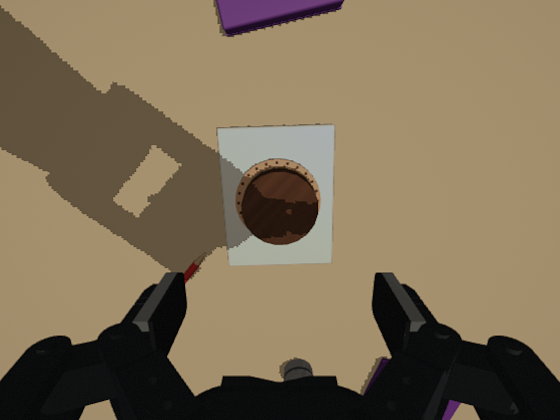

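The disc lies on the round leather, with its top centre at (280,206). The leather spans columns 235–321 with its top edge at row 158.

Run:
```python
from h import *
c=optics.read_camera("wrist")
print(px2w(c,280.5,206,.036))
w=np.array([px2w(c,u,v,.008) for u,v in [(217,128),(335,124),(331,263),(229,265)]]); print(w.mean(0).round(4),[round(1000*np.linalg.norm(w[i]-w[i-1])) for i in range(4)])
print((px2w(c,235,199,.012)+px2w(c,321,199,.012))/2, px2w(c,278,158,.012),ctrl.get_state()["eef_pos"])
```

```text
[ 0.44038881 -0.1980225   0.036     ]
[ 0.4386 -0.201   0.008 ] [128, 99, 130, 98]
[ 0.43839712 -0.19918109  0.012     ] [ 0.43469402 -0.16295445  0.012     ] [ 0.43841462 -0.20124495  0.14587781]
```

```bash
python3 -m creep '[{"x":34.4,"y":7.8,"z":0,"rx":0,"ry":0,"rz":0,"grip":1},{"x":34.4,"y":7.8,"z":0,"rx":0,"ry":0,"rz":0,"grip":1},{"x":34.4,"y":7.8,"z":0,"rx":0,"ry":0,"rz":0,"grip":1},{"x":34.4,"y":7.8,"z":0,"rx":0,"ry":0,"rz":0,"grip":1},{"x":34.4,"y":7.8,"z":0,"rx":0,"ry":0,"rz":0,"grip":1},{"x":34.4,"y":7.8,"z":0,"rx":0,"ry":0,"rz":0,"grip":1},{"x":34.4,"y":7.8,"z":0,"rx":0,"ry":0,"rz":0,"grip":1},{"x":34.4,"y":7.8,"z":0,"rx":0,"ry":0,"rz":0,"grip":1},{"x":34.4,"y":7.8,"z":0,"rx":0,"ry":0,"rz":0,"grip":1},{"x":34.4,"y":7.8,"z":0,"rx":0,"ry":0,"rz":0,"grip":1}]' >/dev/null
python3 -m creep '[{"x":34.4,"y":7.8,"z":0,"rx":0,"ry":0,"rz":0,"grip":1},{"x":34.4,"y":7.8,"z":0,"rx":0,"ry":0,"rz":0,"grip":1},{"x":34.4,"y":7.8,"z":0,"rx":0,"ry":0,"rz":0,"grip":1},{"x":34.4,"y":7.8,"z":0,"rx":0,"ry":0,"rz":0,"grip":1},{"x":34.4,"y":7.8,"z":0,"rx":0,"ry":0,"rz":0,"grip":1},{"x":34.4,"y":7.8,"z":0,"rx":0,"ry":0,"rz":0,"grip":1},{"x":34.3,"y":7.8,"z":0,"rx":0,"ry":0,"rz":0,"grip":1},{"x":0,"y":0,"z":0,"rx":0,"ry":0,"rz":0,"grip":1},{"x":0,"y":0,"z":0,"rx":0,"ry":0,"rz":0,"grip":1},{"x":0,"y":0,"z":0,"rx":0,"ry":0,"rz":0,"grip":1}]'
python3 - <<'E'
from h import *
c=optics.read_camera("wrist"); cv2.imwrite("pics/w8.png",c["color"])
t=ctrl.get_state()["eef_pos"]; print(w2px(c,[t[0],t[1],.036])); go(.5105,.394,.007)
E
```

```text
time: 30.75
eef_pos: [0.5102, 0.3936, 0.1457]
tcp_rot: [0.67, 0.743, -0.001, -0.0]
contact_force: [-0.3, -0.1, 0.4]
opening: 0.999
finger_force: 0.0
[277.71630166 209.82708407]
shift [  1.    0.2 138.9] rz 0 dist 139.0
```

View pics/w8.png

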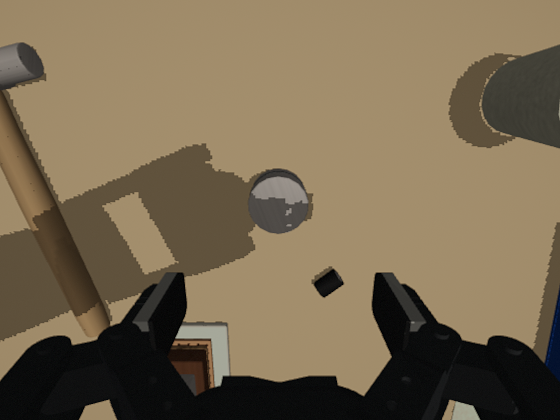

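The large cylinder's top is centred at (278,203), against a TCP projection of (278,210). I'll shift +5 mm in tool x and then grip.

```bash
python3 -m creep '[{"x":5,"y":0.8,"z":20,"rx":0,"ry":0,"rz":0,"grip":1},{"x":0,"y":0,"z":25,"rx":0,"ry":0,"rz":0,"grip":1},{"x":0,"y":0,"z":25,"rx":0,"ry":0,"rz":0,"grip":1},{"x":0,"y":0,"z":25,"rx":0,"ry":0,"rz":0,"grip":1},{"x":0,"y":0,"z":18,"rx":0,"ry":0,"rz":0,"grip":1},{"x":0,"y":0,"z":12,"rx":0,"ry":0,"rz":0,"grip":1},{"x":0,"y":0,"z":8,"rx":0,"ry":0,"rz":0,"grip":1},{"x":0,"y":0,"z":5,"rx":0,"ry":0,"rz":0,"grip":1},{"x":0,"y":0,"z":0,"rx":0,"ry":0,"rz":0,"grip":1},{"x":0,"y":0,"z":0,"rx":0,"ry":0,"rz":0,"grip":0}]' 80
python3 -m creep '[{"x":0,"y":0,"z":0,"rx":0,"ry":0,"rz":0,"grip":0},{"x":0,"y":0,"z":0,"rx":0,"ry":0,"rz":0,"grip":0},{"x":0,"y":0,"z":0,"rx":0,"ry":0,"rz":0,"grip":0},{"x":0,"y":0,"z":0,"rx":0,"ry":0,"rz":0,"grip":0},{"x":0,"y":0,"z":0,"rx":0,"ry":0,"rz":0,"grip":0},{"x":0,"y":0,"z":0,"rx":0,"ry":0,"rz":0,"grip":0},{"x":0,"y":0,"z":0,"rx":0,"ry":0,"rz":0,"grip":0},{"x":0,"y":0,"z":0,"rx":0,"ry":0,"rz":0,"grip":0},{"x":0,"y":0,"z":0,"rx":0,"ry":0,"rz":0,"grip":0},{"x":0,"y":0,"z":0,"rx":0,"ry":0,"rz":0,"grip":0}]'
python3 -m creep '[{"x":0,"y":0,"z":-5,"rx":0,"ry":0,"rz":0,"grip":0},{"x":0,"y":0,"z":-10,"rx":0,"ry":0,"rz":0,"grip":0},{"x":0,"y":0,"z":-15,"rx":0,"ry":0,"rz":0,"grip":0},{"x":0,"y":0,"z":-20,"rx":0,"ry":0,"rz":0,"grip":0},{"x":0,"y":0,"z":-20,"rx":0,"ry":0,"rz":0,"grip":0},{"x":0,"y":0,"z":-20,"rx":0,"ry":0,"rz":0,"grip":0},{"x":0,"y":0,"z":-20,"rx":0,"ry":0,"rz":0,"grip":0},{"x":0,"y":0,"z":-15,"rx":0,"ry":0,"rz":0,"grip":0},{"x":0,"y":0,"z":-10,"rx":0,"ry":0,"rz":0,"grip":0},{"x":0,"y":0,"z":0,"rx":0,"ry":0,"rz":0,"grip":0}]'
python3 -c "
from h import *
go(.4402,-.1982,.044);print(np.degrees(psi_now()))"
```

```text
time: 31.63
eef_pos: [0.5116, 0.3991, 0.0094]
tcp_rot: [0.67, 0.742, 0.001, 0.0]
contact_force: [-0.6, 0.2, 0.2]
opening: 0.886
finger_force: 0.0
time: 32.47
eef_pos: [0.5115, 0.3996, 0.0101]
tcp_rot: [0.67, 0.742, 0.001, 0.0]
contact_force: [-2.5, -0.6, 6.0]
opening: 0.563
finger_force: 84.0
time: 33.3
eef_pos: [0.5122, 0.3997, 0.147]
tcp_rot: [0.67, 0.742, 0.003, 0.001]
contact_force: [1.0, -0.4, -5.4]
opening: 0.559
finger_force: 83.3
shift [-587.4 -133.   103. ] rz 0 dist 611.0
95.88549084392523
```

```bash
python3 -m creep '[{"x":-34.6,"y":-7.8,"z":0,"rx":0,"ry":0,"rz":0,"grip":0},{"x":-34.6,"y":-7.8,"z":0,"rx":0,"ry":0,"rz":0,"grip":0},{"x":-34.6,"y":-7.8,"z":0,"rx":0,"ry":0,"rz":0,"grip":0},{"x":-34.6,"y":-7.8,"z":0,"rx":0,"ry":0,"rz":0,"grip":0},{"x":-34.6,"y":-7.8,"z":0,"rx":0,"ry":0,"rz":0,"grip":0},{"x":-34.6,"y":-7.8,"z":0,"rx":0,"ry":0,"rz":0,"grip":0},{"x":-34.6,"y":-7.8,"z":0,"rx":0,"ry":0,"rz":0,"grip":0},{"x":-34.6,"y":-7.8,"z":0,"rx":0,"ry":0,"rz":0,"grip":0},{"x":-34.6,"y":-7.8,"z":0,"rx":0,"ry":0,"rz":0,"grip":0},{"x":-34.6,"y":-7.8,"z":0,"rx":0,"ry":0,"rz":0,"grip":0}]' >/dev/null
python3 -m creep '[{"x":-34.6,"y":-7.8,"z":0,"rx":0,"ry":0,"rz":0,"grip":0},{"x":-34.6,"y":-7.8,"z":0,"rx":0,"ry":0,"rz":0,"grip":0},{"x":-34.6,"y":-7.8,"z":0,"rx":0,"ry":0,"rz":0,"grip":0},{"x":-34.6,"y":-7.8,"z":0,"rx":0,"ry":0,"rz":0,"grip":0},{"x":-34.6,"y":-7.8,"z":0,"rx":0,"ry":0,"rz":0,"grip":0},{"x":-34.6,"y":-7.8,"z":0,"rx":0,"ry":0,"rz":0,"grip":0},{"x":-34,"y":-8,"z":0,"rx":0,"ry":0,"rz":0,"grip":0},{"x":0,"y":0,"z":20,"rx":0,"ry":0,"rz":0,"grip":0},{"x":0,"y":0,"z":20,"rx":0,"ry":0,"rz":0,"grip":0},{"x":0,"y":0,"z":20,"rx":0,"ry":0,"rz":0,"grip":0}]' >/dev/null
python3 -m creep '[{"x":0,"y":0,"z":15,"rx":0,"ry":0,"rz":0,"grip":0},{"x":0,"y":0,"z":8,"rx":0,"ry":0,"rz":0,"grip":0},{"x":0,"y":0,"z":4,"rx":0,"ry":0,"rz":0,"grip":0},{"x":0,"y":0,"z":0,"rx":0,"ry":0,"rz":0,"grip":0},{"x":0,"y":0,"z":0,"rx":0,"ry":0,"rz":0,"grip":0},{"x":0,"y":0,"z":0,"rx":0,"ry":0,"rz":0,"grip":0},{"x":0,"y":0,"z":0,"rx":0,"ry":0,"rz":0,"grip":0},{"x":0,"y":0,"z":0,"rx":0,"ry":0,"rz":0,"grip":0},{"x":0,"y":0,"z":0,"rx":0,"ry":0,"rz":0,"grip":0},{"x":0,"y":0,"z":0,"rx":0,"ry":0,"rz":0,"grip":0}]'
python3 -c "
from h import *
go(.4402,-.1982,.0465)"
```

```text
time: 35.8
eef_pos: [0.4392, -0.1993, 0.0567]
tcp_rot: [0.67, 0.742, 0.0, 0.0]
contact_force: [0.2, 0.1, -5.2]
opening: 0.562
finger_force: 83.9
shift [ 1.   1.1 10.2] rz 0 dist 10.0
```

```bash
python3 -m creep '[{"x":1,"y":1,"z":3,"rx":0,"ry":0,"rz":0,"grip":0},{"x":0,"y":0,"z":3,"rx":0,"ry":0,"rz":0,"grip":0},{"x":0,"y":0,"z":2,"rx":0,"ry":0,"rz":0,"grip":0},{"x":0,"y":0,"z":1.5,"rx":0,"ry":0,"rz":0,"grip":0},{"x":0,"y":0,"z":1,"rx":0,"ry":0,"rz":0,"grip":0},{"x":0,"y":0,"z":0,"rx":0,"ry":0,"rz":0,"grip":0},{"x":0,"y":0,"z":0,"rx":0,"ry":0,"rz":0,"grip":0},{"x":0,"y":0,"z":0,"rx":0,"ry":0,"rz":0,"grip":0},{"x":0,"y":0,"z":0,"rx":0,"ry":0,"rz":0,"grip":0},{"x":0,"y":0,"z":0,"rx":0,"ry":0,"rz":0,"grip":0}]'
python3 -m creep '[{"x":0,"y":0,"z":0,"rx":0,"ry":0,"rz":0,"grip":1},{"x":0,"y":0,"z":0,"rx":0,"ry":0,"rz":0,"grip":1},{"x":0,"y":0,"z":0,"rx":0,"ry":0,"rz":0,"grip":1},{"x":0,"y":0,"z":0,"rx":0,"ry":0,"rz":0,"grip":1},{"x":0,"y":0,"z":0,"rx":0,"ry":0,"rz":0,"grip":1},{"x":0,"y":0,"z":0,"rx":0,"ry":0,"rz":0,"grip":1},{"x":0,"y":0,"z":0,"rx":0,"ry":0,"rz":0,"grip":1},{"x":0,"y":0,"z":-10,"rx":0,"ry":0,"rz":0,"grip":1},{"x":0,"y":0,"z":-20,"rx":0,"ry":0,"rz":0,"grip":1},{"x":0,"y":0,"z":-30,"rx":0,"ry":0,"rz":0,"grip":1}]'
python3 -m creep '[{"x":0,"y":0,"z":-30,"rx":0,"ry":0,"rz":0,"grip":1},{"x":0,"y":0,"z":-25,"rx":0,"ry":0,"rz":0,"grip":1},{"x":0,"y":0,"z":-10,"rx":0,"ry":0,"rz":0,"grip":1},{"x":0,"y":0,"z":0,"rx":0,"ry":0,"rz":0,"grip":1},{"x":0,"y":0,"z":0,"rx":0,"ry":0,"rz":0,"grip":1},{"x":0,"y":0,"z":0,"rx":0,"ry":0,"rz":0,"grip":1},{"x":0,"y":0,"z":0,"rx":0,"ry":0,"rz":0,"grip":1},{"x":0,"y":0,"z":0,"rx":0,"ry":0,"rz":0,"grip":1},{"x":0,"y":0,"z":0,"rx":0,"ry":0,"rz":0,"grip":1},{"x":0,"y":0,"z":0,"rx":0,"ry":0,"rz":0,"grip":1}]'
python3 - <<'E'
from h import *
c=optics.read_camera("wrist"); cv2.imwrite("pics/w9.png",c["color"])
t=ctrl.get_state()["eef_pos"]; print(w2px(c,[t[0],t[1],.072]))
go(.4813,-.3935,.147)
E
```

```text
time: 36.63
eef_pos: [0.4399, -0.1981, 0.0461]
tcp_rot: [0.67, 0.742, -0.0, 0.0]
contact_force: [-2.0, 1.8, 1.0]
opening: 0.56
finger_force: 84.5
time: 37.47
eef_pos: [0.438, -0.1968, 0.1044]
tcp_rot: [0.67, 0.742, -0.0, -0.003]
contact_force: [0.4, -0.2, 1.1]
opening: 0.999
finger_force: 0.0
time: 38.3
eef_pos: [0.4395, -0.1979, 0.1699]
tcp_rot: [0.67, 0.742, -0.0, -0.001]
contact_force: [0.2, 0.1, 0.6]
opening: 1.0
finger_force: 0.0
[277.75992298 214.15619762]
shift [-198.8   21.4   23.2] rz 0 dist 201.0
```

View pics/w9.png

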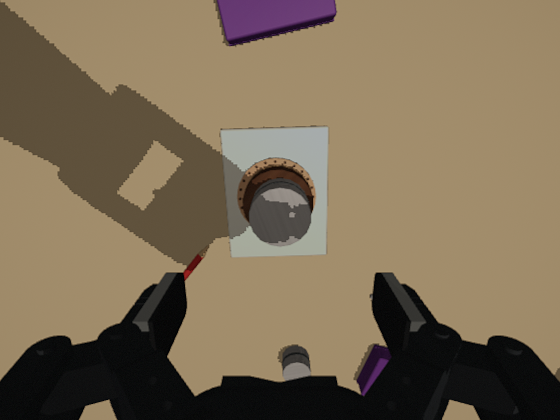

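The large cylinder sits centred on the disc, with its top at (280,214) against a projected TCP of (278,214). Next is the small cylinder. To save pictures, I'll locate it with circle detection instead of viewing.

```bash
python3 -m creep '[{"x":-33.1,"y":3.6,"z":0,"rx":0,"ry":0,"rz":0,"grip":1},{"x":-33.1,"y":3.6,"z":0,"rx":0,"ry":0,"rz":0,"grip":1},{"x":-33.1,"y":3.6,"z":0,"rx":0,"ry":0,"rz":0,"grip":1},{"x":-33.1,"y":3.6,"z":6,"rx":0,"ry":0,"rz":0,"grip":1},{"x":-33.1,"y":3.6,"z":9,"rx":0,"ry":0,"rz":0,"grip":1},{"x":-33.1,"y":3.4,"z":9,"rx":0,"ry":0,"rz":0,"grip":1},{"x":0,"y":0,"z":0,"rx":0,"ry":0,"rz":0,"grip":1},{"x":0,"y":0,"z":0,"rx":0,"ry":0,"rz":0,"grip":1},{"x":0,"y":0,"z":0,"rx":0,"ry":0,"rz":0,"grip":1},{"x":0,"y":0,"z":0,"rx":0,"ry":0,"rz":0,"grip":1}]'
python3 - <<'E'
from h import *
c=optics.read_camera("wrist"); cv2.imwrite("pics/w10.png",c["color"])
t=ctrl.get_state()["eef_pos"]; print(w2px(c,[t[0],t[1],.028]), w2px(c,[t[0]+.016,t[1],.028])); go(.4808,-.3937,.0075)
g=cv2.medianBlur(cv2.cvtColor(c["color"],cv2.COLOR_BGR2GRAY),3)[120:270,190:370]
k=cv2.HoughCircles(g,cv2.HOUGH_GRADIENT_ALT,1,8,param1=120,param2=.6,minRadius=14,maxRadius=28); print(None if k is None else k[0]+[190,120,0])
hsv=cv2.cvtColor(c["color"],cv2.COLOR_BGR2HSV)[120:270,190:370]; m=(hsv[...,1]<60).astype(np.uint8)
n,l,s,ct=cv2.connectedComponentsWithStats(m); print([(s[i]+[190,120,0,0,0],ct[i]+[190,120]) for i in range(1,n) if s[i][4]>60])
E
```

```text
time: 39.18
eef_pos: [0.4815, -0.3924, 0.1472]
tcp_rot: [0.67, 0.743, 0.0, -0.0]
contact_force: [0.4, 0.4, -0.1]
opening: 0.998
finger_force: 0.0
[277.68893161 205.85731762] [296.41764572 207.7077738 ]
shift [ -1.2  -1.  140. ] rz 0 dist 140.0
[[275.         210.          20.11380768]]
[(array([ 258,  185,   36,   42, 1203]), array([275.56442228, 206.06566916]))]
```

```bash
python3 -m creep '[{"x":-2,"y":-2,"z":20,"rx":0,"ry":0,"rz":0,"grip":1},{"x":0,"y":0,"z":25,"rx":0,"ry":0,"rz":0,"grip":1},{"x":0,"y":0,"z":25,"rx":0,"ry":0,"rz":0,"grip":1},{"x":0,"y":0,"z":25,"rx":0,"ry":0,"rz":0,"grip":1},{"x":0,"y":0,"z":19,"rx":0,"ry":0,"rz":0,"grip":1},{"x":0,"y":0,"z":13,"rx":0,"ry":0,"rz":0,"grip":1},{"x":0,"y":0,"z":8,"rx":0,"ry":0,"rz":0,"grip":1},{"x":0,"y":0,"z":5,"rx":0,"ry":0,"rz":0,"grip":1},{"x":0,"y":0,"z":0,"rx":0,"ry":0,"rz":0,"grip":1},{"x":0,"y":0,"z":0,"rx":0,"ry":0,"rz":0,"grip":0}]' 60
python3 -m creep '[{"x":0,"y":0,"z":0,"rx":0,"ry":0,"rz":0,"grip":0},{"x":0,"y":0,"z":0,"rx":0,"ry":0,"rz":0,"grip":0},{"x":0,"y":0,"z":0,"rx":0,"ry":0,"rz":0,"grip":0},{"x":0,"y":0,"z":0,"rx":0,"ry":0,"rz":0,"grip":0},{"x":0,"y":0,"z":0,"rx":0,"ry":0,"rz":0,"grip":0},{"x":0,"y":0,"z":0,"rx":0,"ry":0,"rz":0,"grip":0},{"x":0,"y":0,"z":0,"rx":0,"ry":0,"rz":0,"grip":0},{"x":0,"y":0,"z":0,"rx":0,"ry":0,"rz":0,"grip":0},{"x":0,"y":0,"z":0,"rx":0,"ry":0,"rz":0,"grip":0},{"x":0,"y":0,"z":0,"rx":0,"ry":0,"rz":0,"grip":0}]'
python3 -m creep '[{"x":0,"y":0,"z":-5,"rx":0,"ry":0,"rz":0,"grip":0},{"x":0,"y":0,"z":-10,"rx":0,"ry":0,"rz":0,"grip":0},{"x":0,"y":0,"z":-15,"rx":0,"ry":0,"rz":0,"grip":0},{"x":0,"y":0,"z":-20,"rx":0,"ry":0,"rz":0,"grip":0},{"x":0,"y":0,"z":-20,"rx":0,"ry":0,"rz":0,"grip":0},{"x":0,"y":0,"z":-20,"rx":0,"ry":0,"rz":0,"grip":0},{"x":0,"y":0,"z":-20,"rx":0,"ry":0,"rz":0,"grip":0},{"x":0,"y":0,"z":-15,"rx":0,"ry":0,"rz":0,"grip":0},{"x":0,"y":0,"z":-10,"rx":0,"ry":0,"rz":0,"grip":0},{"x":0,"y":0,"z":0,"rx":0,"ry":0,"rz":0,"grip":0}]'
python3 -c "
from h import *
go(.4405,-.198,.08)"
```

```text
time: 40.07
eef_pos: [0.4803, -0.3961, 0.008]
tcp_rot: [0.67, 0.743, -0.0, 0.001]
contact_force: [-0.3, -0.4, 0.1]
opening: 0.884
finger_force: 0.0
time: 40.9
eef_pos: [0.4803, -0.3964, 0.008]
tcp_rot: [0.67, 0.742, -0.0, 0.001]
contact_force: [-0.2, 0.2, 6.1]
opening: 0.351
finger_force: 59.9
time: 41.73
eef_pos: [0.4805, -0.3965, 0.1446]
tcp_rot: [0.67, 0.742, -0.0, 0.002]
contact_force: [0.4, -1.1, -0.9]
opening: 0.353
finger_force: 59.5
shift [201.6 -19.4  64.6] rz 0 dist 213.0
```

```bash
python3 -m creep '[{"x":33.6,"y":-3.2,"z":0,"rx":0,"ry":0,"rz":0,"grip":0},{"x":33.6,"y":-3.2,"z":0,"rx":0,"ry":0,"rz":0,"grip":0},{"x":33.6,"y":-3.2,"z":0,"rx":0,"ry":0,"rz":0,"grip":0},{"x":33.6,"y":-3.2,"z":0,"rx":0,"ry":0,"rz":0,"grip":0},{"x":33.6,"y":-3.2,"z":0,"rx":0,"ry":0,"rz":0,"grip":0},{"x":33.6,"y":-3.2,"z":0,"rx":0,"ry":0,"rz":0,"grip":0},{"x":0,"y":0,"z":0,"rx":0,"ry":0,"rz":0,"grip":0},{"x":0,"y":0,"z":15,"rx":0,"ry":0,"rz":0,"grip":0},{"x":0,"y":0,"z":15,"rx":0,"ry":0,"rz":0,"grip":0},{"x":0,"y":0,"z":10,"rx":0,"ry":0,"rz":0,"grip":0}]' >/dev/null
python3 -m creep '[{"x":0,"y":0,"z":8,"rx":0,"ry":0,"rz":0,"grip":0},{"x":0,"y":0,"z":4,"rx":0,"ry":0,"rz":0,"grip":0},{"x":0,"y":0,"z":0,"rx":0,"ry":0,"rz":0,"grip":0},{"x":0,"y":0,"z":0,"rx":0,"ry":0,"rz":0,"grip":0},{"x":0,"y":0,"z":0,"rx":0,"ry":0,"rz":0,"grip":0},{"x":0,"y":0,"z":0,"rx":0,"ry":0,"rz":0,"grip":0},{"x":0,"y":0,"z":0,"rx":0,"ry":0,"rz":0,"grip":0},{"x":0,"y":0,"z":0,"rx":0,"ry":0,"rz":0,"grip":0},{"x":0,"y":0,"z":0,"rx":0,"ry":0,"rz":0,"grip":0},{"x":0,"y":0,"z":0,"rx":0,"ry":0,"rz":0,"grip":0}]'
python3 -c "
from h import *
go(.4405,-.198,.0805)"
```

```text
time: 43.4
eef_pos: [0.44, -0.1971, 0.09]
tcp_rot: [0.67, 0.742, 0.0, 0.0]
contact_force: [-0.3, -0.2, -2.9]
opening: 0.348
finger_force: 59.6
shift [-0.9  0.4  9.5] rz 0 dist 10.0
```

```bash
python3 -m creep '[{"x":-1,"y":0.4,"z":3,"rx":0,"ry":0,"rz":0,"grip":0},{"x":0,"y":0,"z":3,"rx":0,"ry":0,"rz":0,"grip":0},{"x":0,"y":0,"z":2,"rx":0,"ry":0,"rz":0,"grip":0},{"x":0,"y":0,"z":1,"rx":0,"ry":0,"rz":0,"grip":0},{"x":0,"y":0,"z":1,"rx":0,"ry":0,"rz":0,"grip":0},{"x":0,"y":0,"z":0,"rx":0,"ry":0,"rz":0,"grip":0},{"x":0,"y":0,"z":0,"rx":0,"ry":0,"rz":0,"grip":0},{"x":0,"y":0,"z":0,"rx":0,"ry":0,"rz":0,"grip":0},{"x":0,"y":0,"z":0,"rx":0,"ry":0,"rz":0,"grip":0},{"x":0,"y":0,"z":0,"rx":0,"ry":0,"rz":0,"grip":0}]'
python3 -m creep '[{"x":0,"y":0,"z":0,"rx":0,"ry":0,"rz":0,"grip":1},{"x":0,"y":0,"z":0,"rx":0,"ry":0,"rz":0,"grip":1},{"x":0,"y":0,"z":0,"rx":0,"ry":0,"rz":0,"grip":1},{"x":0,"y":0,"z":0,"rx":0,"ry":0,"rz":0,"grip":1},{"x":0,"y":0,"z":0,"rx":0,"ry":0,"rz":0,"grip":1},{"x":0,"y":0,"z":0,"rx":0,"ry":0,"rz":0,"grip":1},{"x":0,"y":0,"z":0,"rx":0,"ry":0,"rz":0,"grip":1},{"x":0,"y":0,"z":-10,"rx":0,"ry":0,"rz":0,"grip":1},{"x":0,"y":0,"z":-20,"rx":0,"ry":0,"rz":0,"grip":1},{"x":0,"y":0,"z":-30,"rx":0,"ry":0,"rz":0,"grip":1}]'
python3 -m creep '[{"x":0,"y":0,"z":-30,"rx":0,"ry":0,"rz":0,"grip":1},{"x":0,"y":0,"z":-25,"rx":0,"ry":0,"rz":0,"grip":1},{"x":0,"y":0,"z":-10,"rx":0,"ry":0,"rz":0,"grip":1},{"x":0,"y":0,"z":0,"rx":0,"ry":0,"rz":0,"grip":1},{"x":0,"y":0,"z":0,"rx":0,"ry":0,"rz":0,"grip":1},{"x":0,"y":0,"z":0,"rx":0,"ry":0,"rz":0,"grip":1},{"x":0,"y":0,"z":0,"rx":0,"ry":0,"rz":0,"grip":1},{"x":0,"y":0,"z":0,"rx":0,"ry":0,"rz":0,"grip":1},{"x":0,"y":0,"z":0,"rx":0,"ry":0,"rz":0,"grip":1},{"x":0,"y":0,"z":0,"rx":0,"ry":0,"rz":0,"grip":1}]'
python3 - <<'E'
from h import *
c=optics.read_camera("wrist"); s=optics.read_camera("scene")
a=cv2.resize(c["color"][110:280,200:360],None,fx=2.5,fy=2.5)
b=cv2.resize(s["color"][140:260,210:410],None,fx=2,fy=2)
o=np.zeros((425,800,3),np.uint8); o[:,:400]=a; o[:240,400:]=b; cv2.imwrite("pics/w11.png",np.clip(o*1.3,0,255).astype(np.uint8))
X=[.4405,-.198]
for z in(.036,.072,.1): print(z,(w2px(c,X+[z])-[200,110])*2.5)
E
```

```text
time: 44.23
eef_pos: [0.4406, -0.1981, 0.08]
tcp_rot: [0.67, 0.742, 0.0, 0.0]
contact_force: [-0.4, 1.4, 0.7]
opening: 0.353
finger_force: 59.8
time: 45.07
eef_pos: [0.4387, -0.1968, 0.1384]
tcp_rot: [0.67, 0.742, -0.0, -0.003]
contact_force: [0.2, 0.1, 0.4]
opening: 1.001
finger_force: 0.0
time: 45.9
eef_pos: [0.4402, -0.1978, 0.204]
tcp_rot: [0.67, 0.742, -0.0, -0.001]
contact_force: [-0.4, 0.6, -0.1]
opening: 1.0
finger_force: 0.0
0.036 [195.51929938 204.0354236 ]
0.072 [195.31154688 229.90148257]
0.1 [195.11228109 254.71091047]
```

View pics/w11.png

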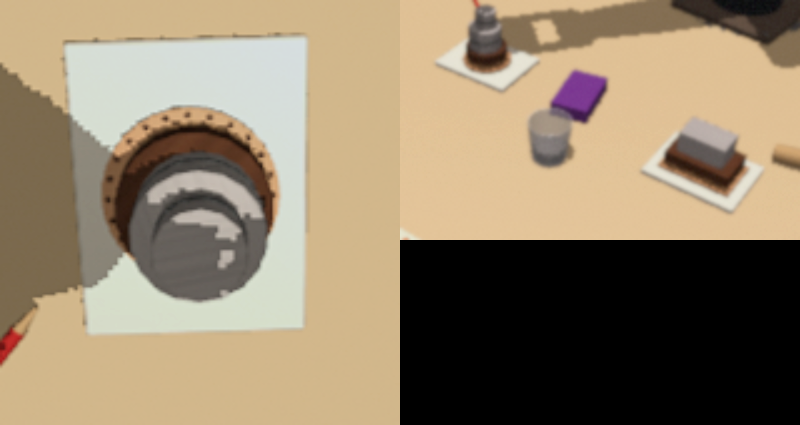

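The last picture shows both stacks upright and concentric. The large cylinder's top is at about (199,232) and the small one's at (199,252), where a shared axis would put them at rows 230 and 255. The block sits square on its board, the cup is standing, and the gripper is clear.

```bash
python3 -c "
from plant import sign_off
print(sign_off())"
```

```text
the job is handed in; nothing more can be done
None
```

The job is handed in at about 46 s of the 128 s allowed: in the last pictures both stacks stand upright, each part within about 3 mm of what is under it, with the cup still standing; the hand-in call returned no verdict.

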